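# Pack the cane nursery's field box and latch its lid

### The arm

A 6-joint arm with a two-finger parallel gripper is mounted at the origin on the work surface. World frame = base frame: x ahead of the robot, y to its left, z up, the work surface at z = 0. Lengths are in mm, angles in rad, forces in N, time in s.
With the tool pointing down it reaches from about 375 to 900 mm from the base axis. Payload 3.1 kg.
Tool frame: the origin (TCP) lies midway between the tips of the shut fingers; the grasp point (between the pads) lies 19 mm behind it; z points along the fingers, y is the direction in which the jaws open and shut (so a half turn about z gives the same grasp; the last joint's range is limited). The gripper opens to 87 mm and grips with 3 to 60 N. Pads are 19 mm wide; open, the fingers measure 117 mm over their backs; the gripper's body (75 mm by 190 mm) begins 51 mm behind the grasp point.
Start: joints at [0.949, 0.527, 1.433, -0, 1.181, -0.178], TCP at [268.317, 564.449, 222.548] pointing down, gripper open.
Joint ranges: [-3.08, 3.08], [-0.75, 2.2], [0.22, 2.44], [-1.43, 4.57], [0, 2.65], [-2.85, 2.85]. Speed limits (rad/s): [2.79, 2.79, 3.14, 3.14, 3.14, 3.14].

### API

Orientations are given as a unit quaternion [w, x, y, z].
In Python, from workcell import get_obs, capture, camera_model, sign_off gives the robot as it stands.
- The arm moves only by the shell command python3 -m creep 'ROWS'. ROWS is JSON, a list of rows, each an object of numbers: "gripper": the opening, from 0 (shut) to 1 (fully open); "dx", "dy", "dz": the shift along the tool's x, y, z in cm; "ax", "ay", "az": the turn, a rotation vector about the tool's x, y, z in degrees. In form: [{"gripper": .., "dx": .., "dy": .., "dz": .., "ax": .., "ay": .., "az": ..}, ...]. A call has 1 to 20 rows; each row shifts and turns the commanded pose from where the row before left it, along the tool's axes as they then stand; what a row does not reach is not made up. A row lasts 1/10 s, in which the tool goes at most 50 mm and 8.59 degrees, less where a joint would pass 70% of its speed; a pose out of reach is approached as far as the arm can. A call with a gripper value outside its range is refused whole. The fingers move at their own pace and stop on an object; the grip force is fixed at half the most. Time passes only in rows, so rows that do not move let the fingers close. It gives the time, the measured TCP pose, the force and the opening at its end, in the units of the state.
- get_obs(): the state, without advancing time (a new reading comes with each control period).
- capture(name): name is "scene" or "top" or "wrist"; returns the picture (384x512x3 uint8, red, green, blue); there is no depth.
- camera_model(name): a dict with "vertical_fov" (degrees; the focal length in pixels is half the picture's height over the tangent of half this angle, whatever the lens; pixels are square), "cx", "cy" (the principal point, pixels), "world_from_camera" (4x4, takes a point from camera to world coordinates). Camera axes: x right, y up, looking along -z (the intrinsics and any distortion apply to the point x, -y, -z); pixel columns grow to the right and rows downward; lengths in mm; the calibration is good to about 2 mm. A picture is of the moment at which its call begins: read the wrist's pose just before it. camera_model takes no time and is no camera call; for the wrist camera it gives the pose at the moment of the call.
- sign_off(): hands the job in, once; it reports no verdict.
The state is a dict: "time": time; "joint_pos": joint angles; "dq": joint speeds; "tau": joint torques, N m; "tcp_pos": TCP position; "orientation": TCP orientation; "contact_force": force on the tool from outside, world axes, zero at the start; "moment": the same for the moment, N m; "width": opening from 0.0 (shut) to 1.0 (fully open).
Only numpy, scipy, OpenCV 4.12 (cv2) and the standard library are available. Lean on these libraries where they do the work, as an engineer would, in place of code of your own. Each camera call takes 0.05 s, during which the arm holds its last target. There are 200 camera calls.

### The job

Get the field box ready to travel: take the lump of concrete out of it and lay it flat on the black seed tray, then lay every cane sett and tool that is on the white board (setts, dibber, spacing gauge) inside the box. When all is in, swing the open lid over and press it down against its rubber gasket until the spring latch catches and holds it shut by itself. The sawing block stays out of the box, and the potted seedling must not be knocked over.

Things in the scene. Friction and masses are not known exactly. Their poses are not given: they have to be found in the camera images.
- field_box: Grey plastic open box, fixed, outside 370 (own x) by 220 (own y) by 80 mm high, walls and floor 8 mm. Origin under the centre of its base, z up. The lid is hinged along its -y long side and stands open there; the +y long side carries the latch and a black rubber gasket strip whose free top is 97 mm above the bench.
- lid_hinge (a point): Middle of the lid's hinge line on the field_box (in its frame x = 0, y = -115 mm, z = 85 mm); the hinge runs along x. Axes as the field_box.
- latch (a point): Steel slam latch in the middle of the field_box's +y side; the point is at the tip of its spring bolt (box frame x = 0, y = 118 mm, z = 95 mm), axes as the box. Its bracket is 68 mm wide along x, reaches from y = 110 to 150 mm and is 128 mm high above the bench; the bolt is bevelled on top and gives way outward.
- lid (a joint): Lid angle, rad: 0 shut flat, 1.57 upright, stop at 1.9 (leaning outward); starts at 1.6 to 1.85. The stiff hinge (0.26 N m) keeps it wherever it is left. Coming down it meets bolt and gasket at 0.1 to 0.05; about 8 to 15 N at lid_press takes it to about 0, where the bolt snaps over its lip (stop at about -0.022). Latched it rests at 0 to 0.012; not latched it springs back to 0.025 or more.
- lid_press (a point): A good place to press: on the lid's outer face (top when shut), middle line, 205 mm from the hinge. Axes: x along the hinge, y from hinge to free edge, z out of the outer face. The lid is a grey panel 374 mm (x) by 228 mm from the hinge, 10 mm thick, inner face in the hinge plane, with a steel lip mid-edge reaching 240 mm from the hinge.
- board: White plastic cutting board, fixed, 360 (x) by 320 (y) by 8 mm thick; origin under its centre. The things to pack start on it.
- seed_tray: Black seed tray of small cells, fixed, 300 (own x) by 180 (own y) mm; its top is flat enough to lay things on, 47 mm above the bench (cell edges; firm surface at 44 mm). Origin under its centre.
- lump_mid (a point): Grey lump of paving concrete, 95 (own x) by 58 (own y) by 65 mm high, about 0.5 kg, starting on the floor of the box with its length roughly across the box; origin (and this point) at its centre, half-way up as it lies; own x axis along its length. 
- sett_long_mid (a point): Longest cane sett, green-yellow round billet 140 mm long, 34 mm thick; origin (and this point) at its centre, half-way up as it lies; own x axis along its length. May be absent.
- sett_mid_mid (a point): Middle cane sett, round billet 105 mm long, 30 mm thick; origin (and this point) at its centre, half-way up as it lies; own x axis along its length. May be absent.
- sett_short_mid (a point): Short thick cane sett, round billet 70 mm long, 38 mm thick; origin (and this point) at its centre, half-way up as it lies; own x axis along its length. May be absent.
- dibber_mid (a point): Planting dibber, 140 mm long: turned wooden handle 75 mm long and 32 mm thick, then a steel spike 16 mm thick and 65 mm long towards own +x. This point lies on its axis, in the handle, 50 mm from the handle's end: the place to grip. Own x axis along its length. May be absent.
- gauge_mid (a point): Spacing gauge, pale wooden bar 125 (own x) by 42 (own y) by 28 mm high with dark marks; origin (and this point) at its centre, half-way up as it lies; own x axis along its length. May be absent.
- saw_block_mid (a point): Bystander among the things on the board: dark wooden sawing block 110 (own x) by 70 (own y) by 38 mm high, two slats on a base with a saw slot between, 0.5 kg; point at its centre. Leave it out of the box.
- seedling: Bystander: seedling in a terracotta pot, pot 96 mm wide and 85 mm high, leaves to 170 mm, 0.7 kg; origin under the pot. Must stay standing.
- lump: The same lump of concrete; this point is under its centre.
There are look-alikes about, which are no part of the job. Leave any blue or pink look-alike of the part that bears sett_long_mid alone.

How it is judged (in metres and radians):
On the way, in this order (a step that is already met when the one before it is completed fails the run):
1. the lump lies on the seed tray and everything to pack is in the box, with the lid still open (x of lump_mid in the frame of seed_tray between -0.15 and 0.15 m and y of lump_mid in the frame of seed_tray between -0.09 and 0.09 m and z of lump_mid in the frame of seed_tray between 0.066 and 0.087 m and linear speed of lump below 0.02 m/s and x of sett_long_mid in the frame of field_box between -0.177 and 0.177 m and y of sett_long_mid in the frame of field_box between -0.102 and 0.102 m and z of sett_long_mid in the frame of field_box between 0.005 and 0.08 m and x of sett_mid_mid in the frame of field_box between -0.177 and 0.177 m and y of sett_mid_mid in the frame of field_box between -0.102 and 0.102 m and z of sett_mid_mid in the frame of field_box between 0.005 and 0.08 m and x of sett_short_mid in the frame of field_box between -0.177 and 0.177 m and y of sett_short_mid in the frame of field_box between -0.102 and 0.102 m and z of sett_short_mid in the frame of field_box between 0.005 and 0.08 m and x of dibber_mid in the frame of field_box between -0.177 and 0.177 m and y of dibber_mid in the frame of field_box between -0.102 and 0.102 m and z of dibber_mid in the frame of field_box between 0.005 and 0.08 m and x of gauge_mid in the frame of field_box between -0.177 and 0.177 m and y of gauge_mid in the frame of field_box between -0.102 and 0.102 m and z of gauge_mid in the frame of field_box between 0.005 and 0.08 m and value of joint lid above 0.5 rad), for 0.2 s.
2. the lid is latched shut and holds by itself (value of joint lid below 0.018 rad and contact force between each of the arm, the fingers and lid below 0.5 N), for 0.3 s.
At the end, for the whole second after the job is handed in: The centre of every sett and tool present is inside the box, below its rim; the lump lies on the seed tray, its centre over the tray and 66 to 87 mm up; the lid is latched (angle below 0.018 rad, untouched); the sawing block is not in the box (all of step 2 and x of lump_mid in the frame of seed_tray between -0.15 and 0.15 m and y of lump_mid in the frame of seed_tray between -0.09 and 0.09 m and z of lump_mid in the frame of seed_tray between 0.066 and 0.087 m and linear speed of lump below 0.02 m/s and x of sett_long_mid in the frame of field_box between -0.177 and 0.177 m and y of sett_long_mid in the frame of field_box between -0.102 and 0.102 m and z of sett_long_mid in the frame of field_box between 0.005 and 0.08 m and x of sett_mid_mid in the frame of field_box between -0.177 and 0.177 m and y of sett_mid_mid in the frame of field_box between -0.102 and 0.102 m and z of sett_mid_mid in the frame of field_box between 0.005 and 0.08 m and x of sett_short_mid in the frame of field_box between -0.177 and 0.177 m and y of sett_short_mid in the frame of field_box between -0.102 and 0.102 m and z of sett_short_mid in the frame of field_box between 0.005 and 0.08 m and x of dibber_mid in the frame of field_box between -0.177 and 0.177 m and y of dibber_mid in the frame of field_box between -0.102 and 0.102 m and z of dibber_mid in the frame of field_box between 0.005 and 0.08 m and x of gauge_mid in the frame of field_box between -0.177 and 0.177 m and y of gauge_mid in the frame of field_box between -0.102 and 0.102 m and z of gauge_mid in the frame of field_box between 0.005 and 0.08 m and not (x of saw_block_mid in the frame of field_box between -0.177 and 0.177 m and y of saw_block_mid in the frame of field_box between -0.102 and 0.102 m and z of saw_block_mid in the frame of field_box between 0.005 and 0.08 m)).
It fails at once if the potted seedling is tipped over (more than 0.6 rad) (angle between seedling's own z axis and vertical above 0.6 rad).
Of sett_long, sett_mid, sett_short, dibber, gauge only 3 to 5 are there at a start; the rules pass over those that are not, and their reading is None.
At some moment in a run one of sett_long, sett_mid, sett_short, dibber, gauge, lump may be knocked a few centimetres aside while the robot is not near it.
Once in a run the grip may slacken for a moment while it holds something.
It also fails if it takes over 200 s, if anything falls off the work surface, if the arm or the gripper's body presses on something with over 40 N, if the wrist force passes 120 N, or if a joint passes its speed limit or range.

## Working session

There is one attempt and no reset: what is moved stays moved. The work goes in short steps, Python scripts to look and compute and a shell command to move; the robot and the scene stay as the last step left them, time stands still between calls to the robot, and variables do not carry over. Pictures are saved under pics/ and viewed, about 12 in all and at most 16, crops included, and the job is handed in when it is done.

```bash
ls; mkdir -p pics; python3 - <<'E'
from workcell import *
import cv2
print(get_obs())
for n in ("scene","top","wrist"):
    m=camera_model(n); print(n,m)
    cv2.imwrite(f"pics/{n}0.png",cv2.cvtColor(capture(n),cv2.COLOR_RGB2BGR))
E
```

```text
pics
{'time': 0.0, 'joint_pos': array([ 9.48468090e-01,  5.28463277e-01,  1.43387864e+00, -1.14990217e-07,
        1.18138220e+00, -1.78504142e-01]), 'dq': array([-7.73374522e-04, -9.61264669e-04,  5.53038706e-05,  2.15358726e-03,
       -1.44611137e-03, -6.85622623e-04]), 'tau': array([-8.51471623e-05, -4.40047038e+01, -1.76593870e+01,  6.33276463e-02,
        5.84641483e-02, -1.87565424e-04]), 'tcp_pos': array([267.92403517, 563.86767937, 221.580928  ]), 'orientation': array([-4.15373095e-04,  2.20095039e-01,  9.75477851e-01, -9.81447294e-04]), 'contact_force': array([ 0.1656072 , -0.40924891,  0.08661694]), 'moment': array([-0.00273249,  0.02659402, -0.01737785]), 'width': 1.003564663159038}
scene {'vertical_fov': 43.711088755629184, 'cx': 255.84760020466445, 'cy': 188.22252164248945, 'world_from_camera': array([[-6.99635323e-02, -6.65179807e-01,  7.43398230e-01,
         1.61334333e+03],
       [ 9.97331806e-01, -3.10726214e-02,  6.60587741e-02,
         1.19892693e+02],
       [-2.08416308e-02,  7.46036404e-01,  6.65578929e-01,
         1.06522955e+03],
       [ 0.00000000e+00, 
[... 273 characters left out ...]
40465e-01, -7.31263381e-03,  8.09883895e-03,
         4.61150727e+01],
       [ 6.36690603e-03,  2.11754791e-01,  9.77302088e-01,
         1.28811864e+03],
       [ 0.00000000e+00,  0.00000000e+00,  0.00000000e+00,
         1.00000000e+00]])}
wrist {'vertical_fov': 59.926701395698146, 'cx': 252.91010277262166, 'cy': 197.28900973233235, 'world_from_camera': array([[ 4.29588680e-01, -8.69494857e-01, -2.43787325e-01,
         2.00444209e+02],
       [ 9.03023627e-01,  4.13225740e-01,  1.17442823e-01,
         5.96063628e+02],
       [-1.37673320e-03, -2.70597822e-01,  9.62691500e-01,
         3.84360809e+02],
       [ 0.00000000e+00,  0.00000000e+00,  0.00000000e+00,
         1.00000000e+00]])}
```

```bash
python3 - <<'E'
import cv2
a=cv2.imread("pics/top0.png"); cv2.imwrite("pics/top0b.png",cv2.resize(a,(800,600),interpolation=cv2.INTER_CUBIC))
a=cv2.imread("pics/scene0.png"); cv2.imwrite("pics/scene0b.png",cv2.resize(a,(800,600),interpolation=cv2.INTER_CUBIC))
E
```

```text
(no output)
```

View pics/top0b.png

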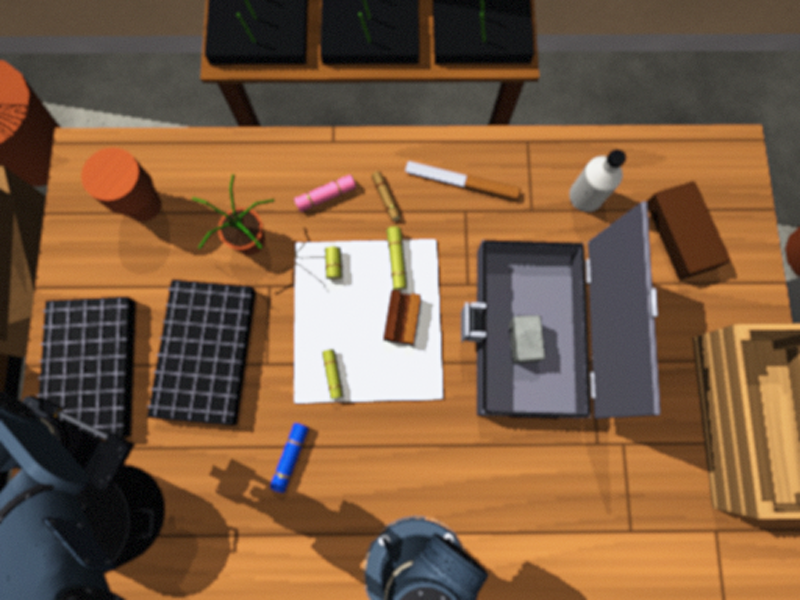

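View pics/scene0b.png

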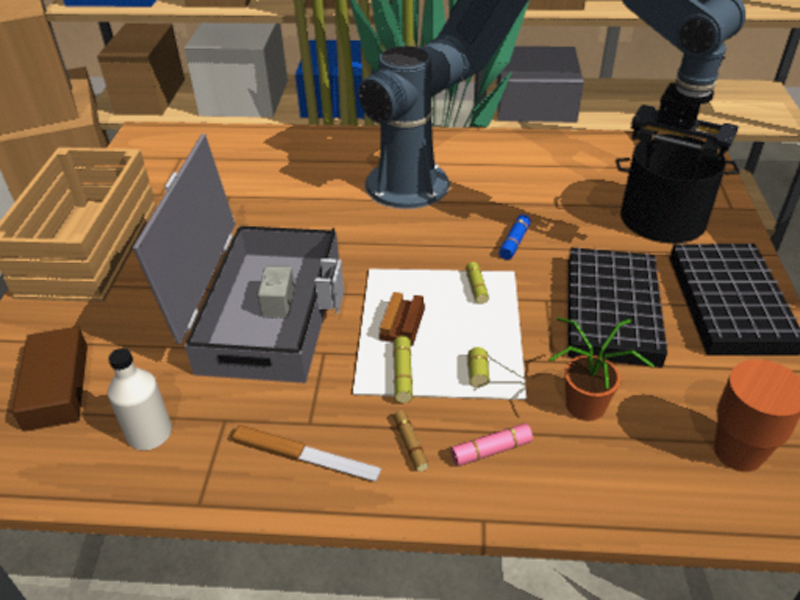

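The top view shows the white board with three green setts: long at (397,257), short at (333,262) and mid at (332,374). The sawing block is at (403,317). The box is at (533,328) with the lump at (528,338), and its lid is open on the right. The dibber and gauge are absent. The blue, pink and brown canes lie off the board.

There are two black trays, at (88,365) and (203,352). I'll measure both against 300x180 mm and 47 mm high.

```bash
cat > h.py <<'E'
import numpy as np, cv2
from workcell import *
def K(m): f=192/np.tan(np.radians(m["vertical_fov"]/2)); return f,m["cx"],m["cy"]
def ray(m,uv):
    f,cx,cy=K(m); T=m["world_from_camera"]
    d=np.array([(uv[0]-cx)/f,-(uv[1]-cy)/f,-1.]); return T[:3,3],T[:3,:3]@d
def plane(m,uv,z):
    o,d=ray(m,uv); return (o+d*(z-o[2])/d[2])
def two(m1,a,m2,b):
    o1,d1=ray(m1,a);o2,d2=ray(m2,b); A=np.c_[d1,-d2]
    s=np.linalg.lstsq(A,o2-o1,rcond=None)[0]; p,q=o1+d1*s[0],o2+d2*s[1]
    return (p+q)/2,np.linalg.norm(p-q)
def proj(m,p):
    T=m["world_from_camera"]; c=T[:3,:3].T@(np.asarray(p,float)-T[:3,3]); f,cx,cy=K(m)
    return np.array([cx+f*c[0]/-c[2],cy-f*c[1]/-c[2]])
def blobs(img,lo,hi,amin=40):
    hsv=cv2.cvtColor(img,cv2.COLOR_RGB2HSV); k=cv2.inRange(hsv,np.array(lo),np.array(hi))
    k=cv2.morphologyEx(k,cv2.MORPH_CLOSE,np.ones((5,5)))
    cs,_=cv2.findContours(k,cv2.RETR_EXTERNAL,cv2.CHAIN_APPROX_NONE)
    return [c for c in cs if cv2.contourArea(c)>amin]
def pl(m,c,z): return np.array([plane(m,p,z)[:2] for p in c.reshape(-1,2)],np.float32)
def rect(P):
    r=cv2.minAreaRect(P.astype(np.float32)); (x,y),(w,h),a=r
    if h>w: w,h,a=h,w,a+90
    a=(a+90)%180-90
    return f"c=({x:.0f},{y:.0f}) L={w:.0f} W={h:.0f} ang={a:.1f}"
def snap(n):
    m=camera_model(n); return m,capture(n)
def save(img,name,crop=None,size=(800,600)):
    if crop: u0,v0,u1,v1=crop; img=img[v0:v1,u0:u1]
    cv2.imwrite("pics/"+name,cv2.resize(cv2.cvtColor(img,cv2.COLOR_RGB2BGR),size,interpolation=cv2.INTER_CUBIC))
E
python3 - <<'E'
from h import *
for n in ("top","scene"):
    m=camera_model(n); img=cv2.cvtColor(cv2.imread(f"pics/{n}0.png"),cv2.COLOR_BGR2RGB)
    for nm,lo,hi,z,am in (("green",(24,110,70),(36,255,255),17,60),("white",(0,0,200),(180,30,255),8,2000)):
        for c in blobs(img,lo,hi,am):
            q=cv2.minAreaRect(c); print(n,nm,np.round(q[0]),rect(pl(m,c,z)))
# top silhouettes of trays: trace corners by hand from 800-wide view
s=512/800
mt,ms=camera_model("top"),camera_model("scene")
trA_t=[(172,281),(254,288),(236,424),(150,415)]
trB_t=[(48,299),(134,297),(128,440),(38,430)]
for t in (trA_t,trB_t):
    P=np.array([plane(mt,(u*s,v*s),45)[:2] for u,v in t]); print("tray top",np.round(P).tolist(), rect(P))
trA_s=[(570,251),(655,250),(664,360),(569,345)]
trB_s=[(672,246),(754,244),(815,352),(708,350)]
for t in (trA_s,trB_s):
    P=np.array([plane(ms,(u*s,v*s),45)[:2] for u,v in t]); print("tray scene",np.round(P).tolist(), rect(P))
bx=[(482,242),(583,242),(587,415),(479,414)]
P=np.array([plane(mt,(u*s,v*s),80)[:2] for u,v in bx]); print("box",np.round(P).tolist(),rect(P))
bx=[(245,228),(337,232),(305,380),(193,372)]
P=np.array([plane(ms,(u*s,v*s),z)[:2] for (u,v),z in zip(bx,(80,80,0,0))]); print("box s",np.round(P).tolist())
print("lump",[np.round(plane(mt,(u*s,v*s),73)[:2]).tolist() for u,v in ((513,317),(541,317),(543,359),(516,362))])
E
```

```text
top green [212. 239.] c=(403,175) L=102 W=23 ang=11.0
top green [213. 168.] c=(654,176) L=70 W=28 ang=0.9
top green [253. 164.] c=(665,34) L=145 W=30 ang=4.8
top white [234. 205.] c=(527,101) L=360 W=320 ang=1.0
scene green [306. 232.] c=(630,178) L=81 W=35 ang=2.5
scene green [258. 235.] c=(648,35) L=164 W=31 ang=5.1
scene green [305. 179.] c=(386,176) L=113 W=26 ang=10.2
scene green [262.  14.] c=(-1014,-55) L=409 W=27 ang=3.7
scene green [220.  40.] c=(-744,-255) L=951 W=43 ang=8.2
scene green [200.  39.] c=(-743,-363) L=968 W=103 ang=10.0
scene white [281. 213.] c=(529,102) L=359 W=318 ang=1.0
tray top [[604.0, 522.0], [587.0, 343.0], [298.0, 368.0], [318.0, 547.0]] c=(451,445) L=292 W=180 ang=-5.0
tray top [[566.0, 786.0], [569.0, 602.0], [267.0, 588.0], [289.0, 775.0]] c=(417,687) L=307 W=185 ang=2.4
tray scene [[316.0, 379.0], [305.0, 562.0], [633.0, 519.0], [603.0, 349.0]] c=(457,451) L=332 W=180 ang=-7.4
tray scene [[289.0, 601.0], [274.0, 779.0], [599.0, 800.0], [603.0, 605.0]] c=(443,693) L=326 W=195 ang=3.7
box [[677.0, -151.0], [675.0, -369.0], [309.0, -349.0], [313.0, -130.0]] c=(494,-250) L=375 W=219 ang=-3.1
box s [[310.0, -335.0], [316.0, -129.0], [677.0, -149.0], [668.0, -369.0]]
lump [[513.0, -211.0], [513.0, -270.0], [424.0, -269.0], [418.0, -212.0]]
```

```bash
python3 - <<'E'
import cv2,numpy as np
t=cv2.imread("pics/top0.png")[175:285,20:170]; s=cv2.imread("pics/scene0.png")[145:250,355:512]
t=cv2.resize(t,(780,400) if 0 else (545,400),interpolation=cv2.INTER_CUBIC); s=cv2.resize(s,(545,365),interpolation=cv2.INTER_CUBIC)
im=np.vstack([t,s]); im=np.clip((im/255.)**.6*255,0,255).astype(np.uint8)
cv2.imwrite("pics/trays.png",cv2.resize(im,(427,600)))
E
```

```text
(no output)
```

View pics/trays.png

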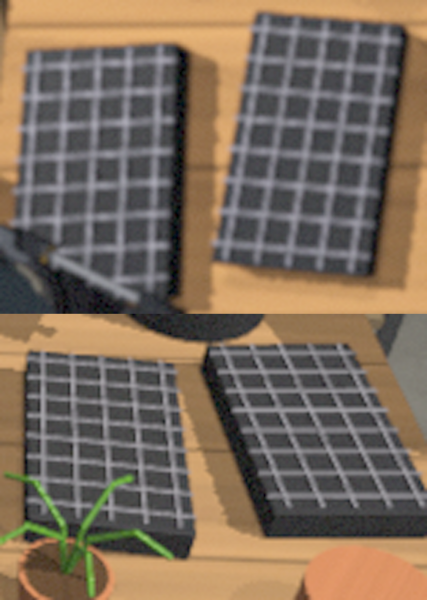

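```bash
python3 - <<'E'
from h import *
mt,ms=camera_model("top"),camera_model("scene")
T=lambda p:(20+p[0]/2.847,175+p[1]/2.852)
S=lambda p:(355+p[0]/2.72,145+(p[1]-313.7)/2.727)
# outermost grid crossings (line intersections), top vs scene
pairs={"A far high":((263,28),(188,523)),"A far low":((388,42),(30,508)),"A near high":((228,255),(168,365)),
"A near low":((357,262),(38,358)),"B far high":((32,65),(415,500)),"B far low":((165,60),(275,503)),}
for k,(a,b) in pairs.items():
    p,e=two(mt,T(a),ms,S(b)); print(k,np.round(p),round(e,1))
E
```

```text
A far high [590. 522.  35.] 9.7
A far low [571. 363.  33.] 7.7
A near high [322. 545.  39.] 15.0
A near low [312. 391.  39.] 5.0
B far high [544. 782.  40.] 5.1
B far low [551. 630.  34.] 2.1
```

```bash
cat >> h.py <<'E'
from scipy.spatial.transform import Rotation as Ro
def go(x,y,z,jaw=None):
    """level the tool, turn jaw line to world angle (deg), then shift: print tool-axis numbers"""
    o=get_obs(); q=o["orientation"]; R=Ro.from_quat([q[1],q[2],q[3],q[0]]); M=R.as_matrix()
    cur=np.degrees(np.arctan2(M[1,1],M[0,1])); a=cur if jaw is None else cur+((jaw-cur+90)%180-90)
    c,s=np.cos(np.radians(a)),np.sin(np.radians(a))
    G=np.array([[-s,c,0],[c,s,0],[0,0,-1.]])
    rv=np.degrees((R.inv()*Ro.from_matrix(G)).as_rotvec())
    d=G.T@(np.array([x,y,z])-o["tcp_pos"])/10
    print(f"t={o['time']:.1f} tcp={np.round(o['tcp_pos'],1)} jaw={cur:.1f} turn(deg)={np.round(rv,2)} then shift(cm)={np.round(d,2)} F={np.round(o['contact_force'],1)} w={o['width']:.2f} q6={o['joint_pos'][5]:.2f}")
E
python3 - <<'E'
from h import *
go(480,300,260,87)
go(467,-240,260,87)
E
```

```text
t=0.1 tcp=[268.  564.  221.8] jaw=64.6 turn(deg)=[ -0.09  -0.03 -22.43] then shift(cm)=[-22.55 -25.26  -3.82] F=[-0.6 -0.1 -0.7] w=1.00 q6=-0.18
t=0.1 tcp=[268.  564.  221.8] jaw=64.6 turn(deg)=[ -0.09  -0.03 -22.43] then shift(cm)=[-24.08 -79.25  -3.82] F=[-0.6 -0.1 -0.7] w=1.00 q6=-0.18
```

```bash
python3 -m creep '[{"gripper":1,"az":-5.6,"dz":-1},{"gripper":1,"az":-5.6,"dz":-1},{"gripper":1,"az":-5.6,"dz":-1},{"gripper":1,"az":-5.6,"dz":-1},{"gripper":1,"dx":-3.2,"dy":-3.6},{"gripper":1,"dx":-3.2,"dy":-3.6},{"gripper":1,"dx":-3.2,"dy":-3.6},{"gripper":1,"dx":-3.2,"dy":-3.6},{"gripper":1,"dx":-3.2,"dy":-3.6},{"gripper":1,"dx":-3.2,"dy":-3.6},{"gripper":1,"dx":-3.2,"dy":-3.6},{"gripper":1,"dy":-3.9},{"gripper":1,"dy":-3.9},{"gripper":1,"dy":-3.9},{"gripper":1,"dy":-3.9},{"gripper":1,"dy":-3.9},{"gripper":1,"dy":-3.9},{"gripper":1,"dy":-3.9},{"gripper":1}]' | tail -c 600
python3 - <<'E'
from h import *
go(467,-240,260,87)
m,i=snap("top"); save(i,"top1.png",(10,160,200,302)); cv2.imwrite("pics/top1full.png",cv2.cvtColor(i,cv2.COLOR_RGB2BGR))
E
```

```text
t=0.1 tcp=[268.  564.  221.8] jaw=64.6 turn(deg)=[ -0.09  -0.03 -22.43] then shift(cm)=[-24.08 -79.25  -3.82] F=[-0.6 -0.1 -0.7] w=1.00 q6=-0.18validation failed for argument at $[0]...
```

View pics/top1.png

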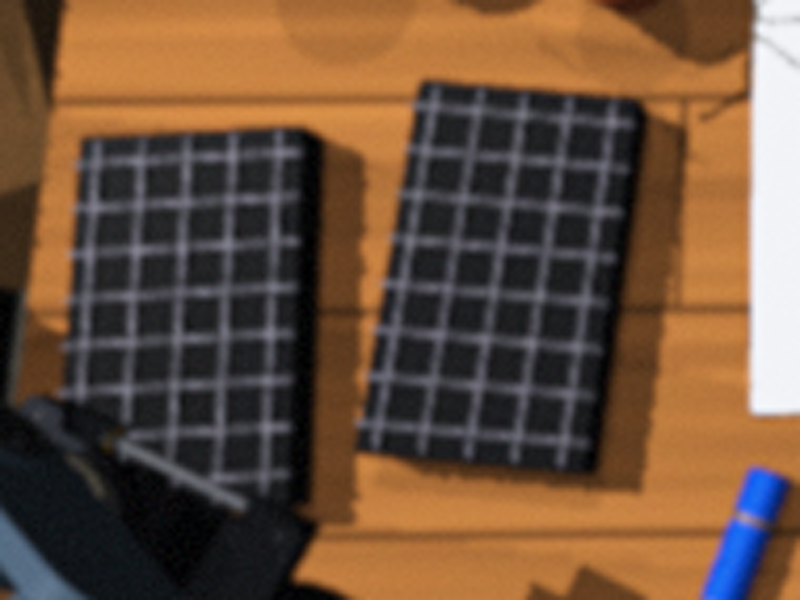

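The move was refused and nothing moved. The rows probably need every key, so I'll test one complete row.

```bash
python3 -m creep '[{"gripper":1,"dx":0,"dy":0,"dz":-1,"ax":0,"ay":0,"az":-5.6}]'
```

```text
time: 0.3
tcp_pos: [267.5, 563.4, 230.8]
orientation: [-0.001, 0.171, 0.985, -0.002]
contact_force: [-0.1, -0.0, 0.3]
width: 0.999
```

```bash
python3 -m creep '[{"gripper":1,"dx":0,"dy":0,"dz":-1,"ax":0,"ay":0,"az":-5.6},{"gripper":1,"dx":0,"dy":0,"dz":-1,"ax":0,"ay":0,"az":-5.6},{"gripper":1,"dx":0,"dy":0,"dz":-1,"ax":0,"ay":0,"az":-5.6},{"gripper":1,"dx":-3.2,"dy":-3.6,"dz":0,"ax":0,"ay":0,"az":0},{"gripper":1,"dx":-3.2,"dy":-3.6,"dz":0,"ax":0,"ay":0,"az":0},{"gripper":1,"dx":-3.2,"dy":-3.6,"dz":0,"ax":0,"ay":0,"az":0},{"gripper":1,"dx":-3.2,"dy":-3.6,"dz":0,"ax":0,"ay":0,"az":0},{"gripper":1,"dx":-3.2,"dy":-3.6,"dz":0,"ax":0,"ay":0,"az":0},{"gripper":1,"dx":-3.2,"dy":-3.6,"dz":0,"ax":0,"ay":0,"az":0},{"gripper":1,"dx":-3.2,"dy":-3.6,"dz":0,"ax":0,"ay":0,"az":0},{"gripper":1,"dx":0,"dy":-3.9,"dz":0,"ax":0,"ay":0,"az":0},{"gripper":1,"dx":0,"dy":-3.9,"dz":0,"ax":0,"ay":0,"az":0},{"gripper":1,"dx":0,"dy":-3.9,"dz":0,"ax":0,"ay":0,"az":0},{"gripper":1,"dx":0,"dy":-3.9,"dz":0,"ax":0,"ay":0,"az":0},{"gripper":1,"dx":0,"dy":-3.9,"dz":0,"ax":0,"ay":0,"az":0},{"gripper":1,"dx":0,"dy":-3.9,"dz":0,"ax":0,"ay":0,"az":0},{"gripper":1,"dx":0,"dy":-3.9,"dz":0,"ax":0,"ay":0,"az":0},{"gripper":1,"dx":0,"dy":0,"dz":0,"ax":0,"ay":0,"az":0}]'
python3 - <<'E'
from h import *
go(467,-240,260,87)
m,i=snap("top"); save(i,"top2.png",(10,160,200,302)); cv2.imwrite("pics/top2full.png",cv2.cvtColor(i,cv2.COLOR_RGB2BGR))
m2,j=snap("scene"); cv2.imwrite("pics/scene2full.png",cv2.cvtColor(j,cv2.COLOR_RGB2BGR))
# trays: dark mask, quadrilateral
for n,mm,im in (("top",m,i),("scene",m2,j)):
    g=cv2.cvtColor(im,cv2.COLOR_RGB2HSV); k=((g[...,2]<75)|((g[...,1]<60)&(g[...,2]<150))).astype(np.uint8)*255
    k=cv2.morphologyEx(k,cv2.MORPH_CLOSE,np.ones((3,3)))
    for c in cv2.findContours(k,cv2.RETR_EXTERNAL,cv2.CHAIN_APPROX_NONE)[0]:
        if cv2.contourArea(c)>2500:
            h=cv2.approxPolyDP(cv2.convexHull(c),3,True).reshape(-1,2); print(n,cv2.contourArea(c),h.tolist(),rect(pl(mm,c,45)))
E
```

```text
time: 2.1
tcp_pos: [464.4, 24.5, 262.6]
orientation: [0.0, 0.029, 1.0, -0.001]
contact_force: [0.2, 0.6, -0.7]
width: 1.0
t=2.1 tcp=[464.4  24.5 262.6] jaw=86.7 turn(deg)=[-0.1   0.02 -0.34] then shift(cm)=[ -1.64 -26.4    0.26] F=[ 0.2  0.6 -0.7] w=1.00 q6=-1.70
top 5199.5 [[84, 192], [83, 279], [23, 282], [30, 194]] c=(417,687) L=298 W=198 ang=1.8
top 4851.5 [[111, 180], [163, 187], [151, 272], [95, 265]] c=(450,444) L=296 W=190 ang=-5.9
top 13538.5 [[463, 168], [422, 264], [387, 284], [308, 265], [281, 247], [291, 184], [309, 155], [419, 125]] c=(549,-357) L=621 W=498 ang=-28.4
top 36299.5 [[511, 21], [511, 144], [317, 383], [62, 383], [32, 372], [0, 352], [0, 23], [276, 0], [340, 0]] c=(627,-38) L=1910 W=1351 ang=-84.7
top 2558.5 [[268, 0], [267, 41], [206, 39], [206, 0]] c=(1220,94) L=242 W=175 ang=89.7
top 2613.5 [[197, 0], [195, 41], [134, 40], [134, 0]] c=(1219,362) L=243 W=179 ang=89.8
scene 2533.0 [[511, 383], [374, 383], [357, 366], [373, 359], [511, 367]] c=(1064,459) L=342 W=56 ang=-86.6
scene 10411.5 [[0, 339], [309, 350], [347, 383], [0, 383]] c=(1089,-146) L=818 W=108 ang=-89.0
scene 4621.0 [[418, 163], [424, 233], [384, 250], [369, 247], [357, 205], [365, 159]] c=(514,437) L=412 W=202 ang=-5.7
scene 10024.0 [[419, 86], [511, 92], [511, 226], [451, 225], [397, 139], [395, 102]] c=(184,679) L=863 W=425 ang=-17.5
scene 12220.0 [[129, 86], [213, 146], [219, 187], [194, 244], [125, 239], [63, 185], [71, 167]] c=(289,-345) L=840 W=527 ang=-5.4
scene 2528.5 [[178, 15], [183, 52], [174, 74], [137, 73], [118, 32], [127, 16]] c=(-589,-582) L=722 W=319 ang=13.8
scene 12052.0 [[367, 30], [373, 51], [368, 77], [275, 132], [240, 130], [225, 114], [202, 76], [193, 0], [336, 0]] c=(-552,101) L=1378 W=849 ang=12.2
```

View pics/top2.png

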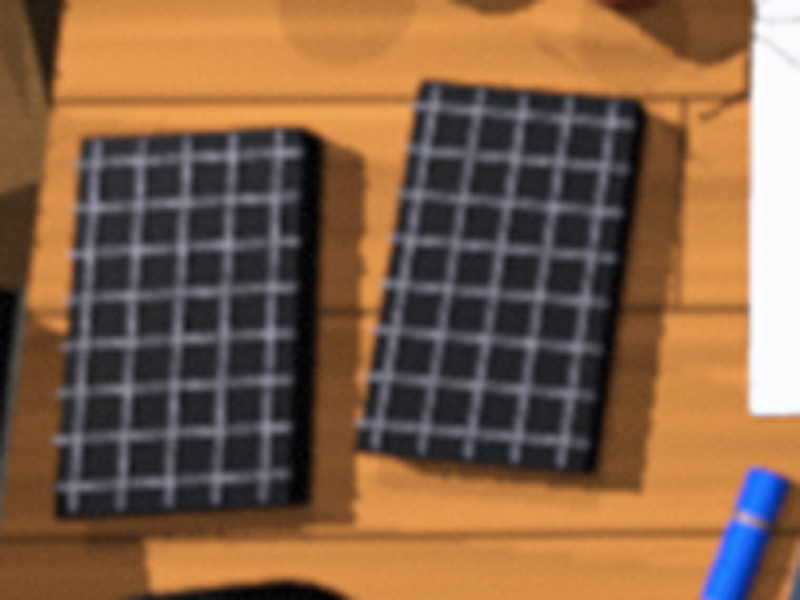

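```bash
python3 - <<'E'
from h import *
mt=camera_model("top")
for n,c in (("A",[(431,106),(611,121),(570,444),(377,432)]),("B",[(95,160),(286,153),(265,481),(73,491)])):
    P=np.array([plane(mt,(10+u*190/800,160+v*142/600),47)[:2] for u,v in c]); e=np.linalg.norm(P-np.roll(P,-1,0),axis=1)
    print(n,np.round(P).tolist(),np.round(e),"centre",np.round(P.mean(0)))
img=cv2.imread("pics/scene2full.png")[140:255,350:512]
im=np.clip((img/255.)**.6*255,0,255).astype(np.uint8)
cv2.imwrite("pics/trays2.png",cv2.resize(im,(800,568),interpolation=cv2.INTER_CUBIC))
E
```

```text
A [[585.0, 512.0], [572.0, 367.0], [318.0, 387.0], [328.0, 536.0]] [146. 255. 149. 258.] centre [451. 451.]
B [[543.0, 776.0], [548.0, 625.0], [292.0, 618.0], [286.0, 764.0]] [151. 256. 145. 257.] centre [417. 696.]
```

View pics/trays2.png

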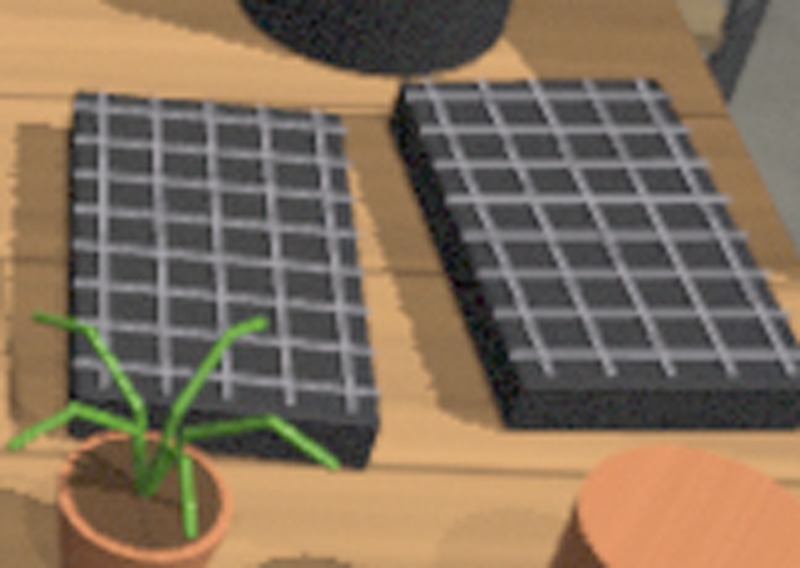

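Two trays fit: A at top px (203,352) and B at top px (88,365), both in the 800-wide view. Both grids measure about 256x148 mm at z=47 and look identical. I take A: it stands beside the board and is wholly in reach (farthest corner about 800 mm), while B's far half lies past 900 mm. Next I go over the lump and look with the wrist camera.

```bash
python3 -m creep '[{"gripper":1,"dx":-0.2,"dy":-3.7,"dz":0,"ax":0,"ay":0,"az":0},{"gripper":1,"dx":-0.2,"dy":-3.7,"dz":0,"ax":0,"ay":0,"az":0},{"gripper":1,"dx":-0.2,"dy":-3.7,"dz":0,"ax":0,"ay":0,"az":0},{"gripper":1,"dx":-0.2,"dy":-3.7,"dz":0,"ax":0,"ay":0,"az":0},{"gripper":1,"dx":-0.2,"dy":-3.7,"dz":0,"ax":0,"ay":0,"az":0},{"gripper":1,"dx":-0.2,"dy":-3.7,"dz":0,"ax":0,"ay":0,"az":0},{"gripper":1,"dx":-0.2,"dy":-3.7,"dz":0,"ax":0,"ay":0,"az":0},{"gripper":1,"dx":0,"dy":0,"dz":0,"ax":0,"ay":0,"az":0},{"gripper":1,"dx":0,"dy":0,"dz":0,"ax":0,"ay":0,"az":0}]'
python3 - <<'E'
from h import *
go(467,-240,260,87)
m,i=snap("wrist"); save(i,"w1.png",None,(768,576)); cv2.imwrite("pics/w1full.png",cv2.cvtColor(i,cv2.COLOR_RGB2BGR))
np.save("w1m.npy",m["world_from_camera"])
# predicted box outline and lump in wrist view, 768-wide px
b=np.array([494,-250]);a=np.radians(-3.1);C=np.array([[np.cos(a),-np.sin(a)],[np.sin(a),np.cos(a)]])
for q in ((185,110,80),(-185,110,80),(0,118,95),(0,110,97),(177,102,8)): print(q,np.round(1.5*proj(m,np.r_[b+C@q[:2],q[2]])))
E
```

```text
time: 3.1
tcp_pos: [464.8, -230.1, 262.1]
orientation: [-0.0, 0.026, 1.0, 0.001]
contact_force: [-0.5, 0.2, 0.7]
width: 0.998
t=3.1 tcp=[ 464.8 -230.1  262.1] jaw=87.0 turn(deg)=[ 0.09 -0.04 -0.02] then shift(cm)=[-0.27 -0.98  0.21] F=[-0.5  0.2  0.7] w=1.00 q6=-2.19
(185, 110, 80) [490. 522.]
(-185, 110, 80) [526.  22.]
(0, 118, 95) [523. 313.]
(0, 110, 97) [512. 314.]
(177, 102, 8) [466. 462.]
```

View pics/w1.png

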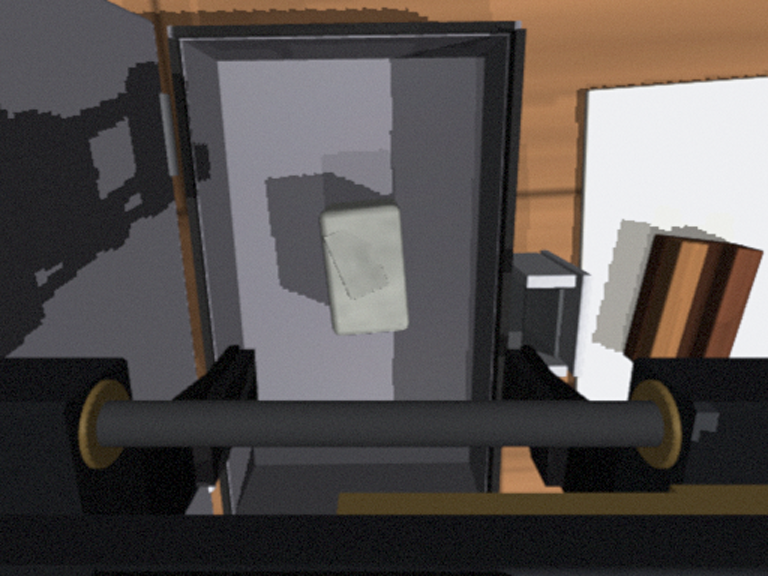

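```bash
python3 - <<'E'
from h import *
m=camera_model("wrist"); m["world_from_camera"]=np.load("w1m.npy")
P=np.array([plane(m,(u/1.5,v/1.5),73)[:2] for u,v in ((322,210),(400,205),(408,331),(332,335))]); print(np.round(P),rect(P))
for q,z in (((170,28),80),((522,22),80),((515,255),128),((545,252),128),((585,275),128),((330,400),8)): print(q,np.round(plane(m,(q[0]/1.5,q[1]/1.5),z)))
b=np.array([494,-250]);a=np.radians(-3.1);C=np.array([[np.cos(a),-np.sin(a)],[np.sin(a),np.cos(a)]])
for q in P.tolist()+[P.mean(0)]: print("box frame",np.round(C.T@(np.array(q)-b)))
x,y=P.mean(0); go(x,y,42,float(rect(P).split('ang=')[1])+90)
E
```

```text
[[ 425. -268.]
 [ 424. -213.]
 [ 517. -211.]
 [ 517. -268.]] c=(471,-240) L=93 W=57 ang=0.1
(170, 28) [ 307. -352.   80.]
(522, 22) [ 315. -133.   80.]
(515, 255) [ 452. -147.  128.]
(545, 252) [ 451. -129.  128.]
(585, 275) [ 467. -104.  128.]
(330, 400) [ 604. -282.    8.]
box frame [-68. -21.]
box frame [-72.  33.]
box frame [21. 40.]
box frame [ 24. -17.]
box frame [-24.   9.]
t=3.1 tcp=[ 464.6 -229.3  262.2] jaw=87.0 turn(deg)=[ 0.1  -0.06 -3.06] then shift(cm)=[-0.62 -1.06 22.02] F=[ 0.1  0.2 -0.4] w=1.00 q6=-2.19
```

Lump centre is (471,-240), length along world x. I descend 5 mm toward the hinge side so the gripper body clears the latch bracket.

```bash
python3 -m creep '[{"gripper":1,"dx":-0.6,"dy":-1.6,"dz":0,"ax":0,"ay":0,"az":-3},{"gripper":1,"dx":0,"dy":0,"dz":4,"ax":0,"ay":0,"az":0},{"gripper":1,"dx":0,"dy":0,"dz":4,"ax":0,"ay":0,"az":0},{"gripper":1,"dx":0,"dy":0,"dz":4,"ax":0,"ay":0,"az":0},{"gripper":1,"dx":0,"dy":0,"dz":4,"ax":0,"ay":0,"az":0},{"gripper":1,"dx":0,"dy":0,"dz":3,"ax":0,"ay":0,"az":0},{"gripper":1,"dx":0,"dy":0,"dz":2,"ax":0,"ay":0,"az":0},{"gripper":1,"dx":0,"dy":0,"dz":0.9,"ax":0,"ay":0,"az":0},{"gripper":1,"dx":0,"dy":0,"dz":0,"ax":0,"ay":0,"az":0},{"gripper":1,"dx":0,"dy":0,"dz":0,"ax":0,"ay":0,"az":0}]'
python3 -m creep '[{"gripper":0,"dx":0,"dy":0,"dz":0,"ax":0,"ay":0,"az":0},{"gripper":0,"dx":0,"dy":0,"dz":0,"ax":0,"ay":0,"az":0},{"gripper":0,"dx":0,"dy":0,"dz":0,"ax":0,"ay":0,"az":0},{"gripper":0,"dx":0,"dy":0,"dz":0,"ax":0,"ay":0,"az":0},{"gripper":0,"dx":0,"dy":0,"dz":0,"ax":0,"ay":0,"az":0},{"gripper":0,"dx":0,"dy":0,"dz":0,"ax":0,"ay":0,"az":0},{"gripper":0,"dx":0,"dy":0,"dz":0,"ax":0,"ay":0,"az":0},{"gripper":0,"dx":0,"dy":0,"dz":0,"ax":0,"ay":0,"az":0}]'
```

```text
time: 4.15
tcp_pos: [470.5, -246.9, 44.4]
orientation: [0.0, -0.0, 1.0, -0.0]
contact_force: [-0.1, -0.6, 1.0]
width: 1.002
time: 4.95
tcp_pos: [469.2, -246.1, 43.9]
orientation: [-0.001, 0.0, 1.0, 0.001]
contact_force: [0.7, 4.8, 5.9]
width: 0.668
```

```bash
python3 -m creep '[{"gripper":0,"dx":0,"dy":0,"dz":-1,"ax":0,"ay":0,"az":0},{"gripper":0,"dx":0,"dy":0,"dz":-2,"ax":0,"ay":0,"az":0},{"gripper":0,"dx":0,"dy":0,"dz":-3,"ax":0,"ay":0,"az":0},{"gripper":0,"dx":0,"dy":0,"dz":-3,"ax":0,"ay":0,"az":0},{"gripper":0,"dx":0,"dy":0,"dz":-3,"ax":0,"ay":0,"az":0},{"gripper":0,"dx":0,"dy":0,"dz":-3,"ax":0,"ay":0,"az":0},{"gripper":0,"dx":0,"dy":0,"dz":-3,"ax":0,"ay":0,"az":0},{"gripper":0,"dx":0,"dy":0,"dz":0,"ax":0,"ay":0,"az":0},{"gripper":0,"dx":0,"dy":0,"dz":0,"ax":0,"ay":0,"az":0}]'; python3 -c "
from h import *
go(451,450,225,86)"
```

```text
time: 5.85
tcp_pos: [469.1, -247.4, 223.0]
orientation: [-0.0, 0.0, 1.0, -0.0]
contact_force: [0.5, 0.6, -6.8]
width: 0.666
t=5.8 tcp=[ 469.1 -247.4  223. ] jaw=90.0 turn(deg)=[-0.02 -0.03  3.96] then shift(cm)=[ 6.67 69.45 -0.2 ] F=[ 0.5  0.6 -6.8] w=0.67 q6=-2.27
```

```bash
python3 -m creep '[{"gripper":0,"dx":0.1,"dy":2,"dz":0,"ax":0,"ay":0,"az":0},{"gripper":0,"dx":0.1,"dy":3.8,"dz":0,"ax":0,"ay":0,"az":0},{"gripper":0,"dx":0.1,"dy":3.8,"dz":0,"ax":0,"ay":0,"az":0},{"gripper":0,"dx":0.1,"dy":3.8,"dz":0,"ax":0,"ay":0,"az":0},{"gripper":0,"dx":0.1,"dy":3.8,"dz":0,"ax":0,"ay":0,"az":0},{"gripper":0,"dx":0.1,"dy":3.8,"dz":0,"ax":0,"ay":0,"az":0},{"gripper":0,"dx":0.1,"dy":3.8,"dz":0,"ax":0,"ay":0,"az":0},{"gripper":0,"dx":0.1,"dy":3.8,"dz":0,"ax":0,"ay":0,"az":0},{"gripper":0,"dx":0.1,"dy":3.8,"dz":0,"ax":0,"ay":0,"az":0},{"gripper":0,"dx":0.1,"dy":3.8,"dz":0,"ax":0,"ay":0,"az":0},{"gripper":0,"dx":0.1,"dy":3.8,"dz":0,"ax":0,"ay":0,"az":0},{"gripper":0,"dx":0.1,"dy":3.8,"dz":0,"ax":0,"ay":0,"az":0},{"gripper":0,"dx":0.1,"dy":3.8,"dz":0,"ax":0,"ay":0,"az":0},{"gripper":0,"dx":0.1,"dy":3.8,"dz":0,"ax":0,"ay":0,"az":0},{"gripper":0,"dx":0.1,"dy":3.8,"dz":0,"ax":0,"ay":0,"az":0},{"gripper":0,"dx":0.1,"dy":3.8,"dz":0,"ax":0,"ay":0,"az":0},{"gripper":0,"dx":0.1,"dy":3.8,"dz":0,"ax":0,"ay":0,"az":0},{"gripper":0,"dx":0.1,"dy":3.8,"dz":0,"ax":0,"ay":0,"az":0},{"gripper":0,"dx":0,"dy":2.6,"dz":0,"ax":0,"ay":0,"az":0},{"gripper":0,"dx":0,"dy":0,"dz":0,"ax":0,"ay":0,"az":0}]'; python3 -c "
from h import *
go(451,450,83,90)
m,i=snap('scene'); save(i,'s3.png',(300,100,500,250))"
```

```text
time: 7.85
tcp_pos: [450.7, 448.0, 221.9]
orientation: [-0.0, -0.002, 1.0, 0.0]
contact_force: [0.1, -0.0, -0.1]
width: 0.004
t=7.8 tcp=[450.7 448.  221.9] jaw=90.2 turn(deg)=[ 0.04 -0.05  0.19] then shift(cm)=[-0.03  0.2  13.89] F=[ 0.1 -0.  -0.1] w=0.00 q6=-0.97
```

View pics/s3.png

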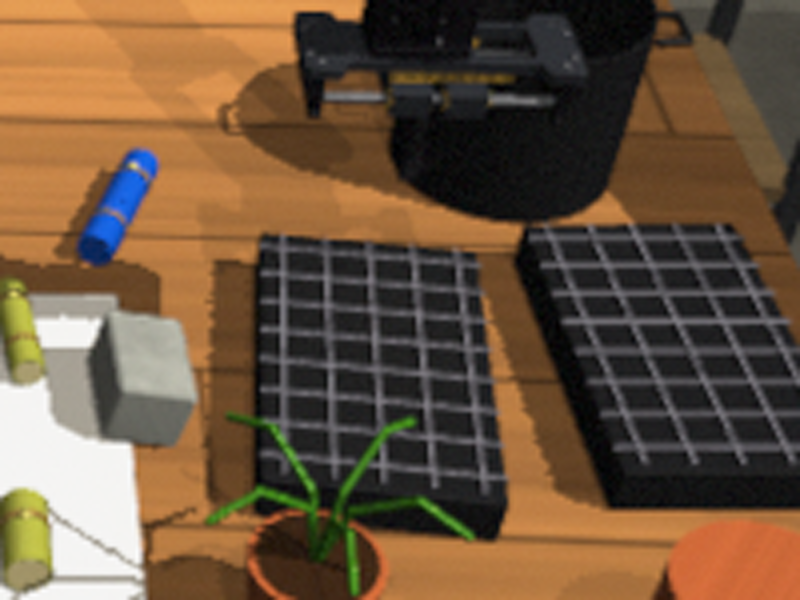

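The grip slackened in transit. The lump has dropped onto the board's left edge, at crop px (145,380), and the setts look undisturbed. I'll measure it from two views.

```bash
python3 - <<'E'
from h import *
m,i=snap("top"); ms=camera_model("scene")
c=plane(ms,(300+145/4,100+370/4),45); print(np.round(c)); uv=proj(m,c); print(uv)
u,v=int(uv[0]),int(uv[1])
save(i,"t4.png",(u-60,v-45,u+60,v+45),(640,480)); print(u-60,v-45)
E
```

```text
[482. 273.  45.]
[182.20068789 214.72915809]
122 169
```

View pics/t4.png

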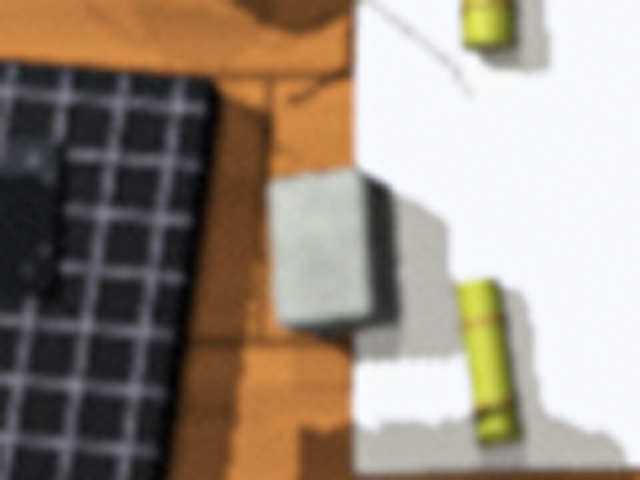

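```bash
python3 - <<'E'
from h import *
m=camera_model("top"); s=640/120
P=np.array([plane(m,(122+u/s,169+v/s),68)[:2] for u,v in ((270,181),(361,172),(375,320),(285,328))]); print(np.round(P),rect(P))
go(451,450,200,90+float(rect(P).split('ang=')[1]))
x,y=P.mean(0); go(x,y,200,90+float(rect(P).split('ang=')[1])); go(x,y,36,90+float(rect(P).split('ang=')[1]))
E
```

```text
[[518. 302.]
 [523. 246.]
 [431. 235.]
 [427. 290.]] c=(475,269) L=94 W=56 ang=6.8
t=8.0 tcp=[450.8 444.6 222. ] jaw=90.1 turn(deg)=[-0.12 -0.13 -6.73] then shift(cm)=[-0.09  0.54  2.2 ] F=[-0.1 -0.5  0. ] w=0.00 q6=-0.97
t=8.0 tcp=[450.8 444.6 222. ] jaw=90.1 turn(deg)=[-0.12 -0.13 -6.73] then shift(cm)=[ -0.29 -17.8    2.2 ] F=[-0.1 -0.5  0. ] w=0.00 q6=-0.97
t=8.0 tcp=[450.8 444.6 222. ] jaw=90.1 turn(deg)=[-0.12 -0.13 -6.73] then shift(cm)=[ -0.29 -17.8   18.6 ] F=[-0.1 -0.5  0. ] w=0.00 q6=-0.97
```

```bash
python3 -m creep '[{"gripper":1,"dx":0,"dy":0,"dz":0,"ax":0,"ay":0,"az":-6.7},{"gripper":1,"dx":0,"dy":-3.5,"dz":0,"ax":0,"ay":0,"az":0},{"gripper":1,"dx":0,"dy":-3.5,"dz":0,"ax":0,"ay":0,"az":0},{"gripper":1,"dx":0,"dy":-3.5,"dz":0,"ax":0,"ay":0,"az":0},{"gripper":1,"dx":0,"dy":-3.5,"dz":0,"ax":0,"ay":0,"az":0},{"gripper":1,"dx":-0.3,"dy":-3.7,"dz":0,"ax":0,"ay":0,"az":0},{"gripper":1,"dx":0,"dy":0,"dz":0,"ax":0,"ay":0,"az":0},{"gripper":1,"dx":0,"dy":0,"dz":4,"ax":0,"ay":0,"az":0},{"gripper":1,"dx":0,"dy":0,"dz":4,"ax":0,"ay":0,"az":0},{"gripper":1,"dx":0,"dy":0,"dz":3,"ax":0,"ay":0,"az":0},{"gripper":1,"dx":0,"dy":0,"dz":3,"ax":0,"ay":0,"az":0},{"gripper":1,"dx":0,"dy":0,"dz":2.5,"ax":0,"ay":0,"az":0},{"gripper":1,"dx":0,"dy":0,"dz":2.1,"ax":0,"ay":0,"az":0},{"gripper":1,"dx":0,"dy":0,"dz":0,"ax":0,"ay":0,"az":0},{"gripper":1,"dx":0,"dy":0,"dz":0,"ax":0,"ay":0,"az":0}]'
python3 -m creep '[{"gripper":0,"dx":0,"dy":0,"dz":0,"ax":0,"ay":0,"az":0},{"gripper":0,"dx":0,"dy":0,"dz":0,"ax":0,"ay":0,"az":0},{"gripper":0,"dx":0,"dy":0,"dz":0,"ax":0,"ay":0,"az":0},{"gripper":0,"dx":0,"dy":0,"dz":0,"ax":0,"ay":0,"az":0},{"gripper":0,"dx":0,"dy":0,"dz":0,"ax":0,"ay":0,"az":0},{"gripper":0,"dx":0,"dy":0,"dz":0,"ax":0,"ay":0,"az":0},{"gripper":0,"dx":0,"dy":0,"dz":0,"ax":0,"ay":0,"az":0},{"gripper":0,"dx":0,"dy":0,"dz":0,"ax":0,"ay":0,"az":0}]'
```

```text
time: 9.45
tcp_pos: [475.2, 268.9, 37.5]
orientation: [-0.001, -0.058, 0.998, -0.0]
contact_force: [-0.0, -0.5, 0.3]
width: 0.996
time: 10.25
tcp_pos: [476.3, 269.8, 38.6]
orientation: [0.001, -0.058, 0.998, 0.0]
contact_force: [0.6, 2.3, 6.2]
width: 0.784
```

```bash
python3 -m creep '[{"gripper":0,"dx":0,"dy":0,"dz":0,"ax":0,"ay":0,"az":0},{"gripper":0,"dx":0,"dy":0,"dz":0,"ax":0,"ay":0,"az":0},{"gripper":0,"dx":0,"dy":0,"dz":-0.5,"ax":0,"ay":0,"az":0},{"gripper":0,"dx":0,"dy":0,"dz":-1,"ax":0,"ay":0,"az":0},{"gripper":0,"dx":0,"dy":0,"dz":-1,"ax":0,"ay":0,"az":0},{"gripper":0,"dx":0,"dy":0,"dz":-1,"ax":0,"ay":0,"az":0},{"gripper":0,"dx":0,"dy":0,"dz":0,"ax":0,"ay":0,"az":0}]'
python3 - <<'E'
from h import *
go(450,445,150,90)
m,i=snap("wrist"); m2,j=snap("scene")
a=cv2.resize(i,(400,300)); b=cv2.resize(j[130:250,260:420],(400,300),interpolation=cv2.INTER_CUBIC)
save(np.hstack([a,b]),"g5.png",None,(800,300))
E
```

```text
time: 10.95
tcp_pos: [476.6, 269.6, 74.2]
orientation: [0.002, -0.058, 0.998, 0.0]
contact_force: [1.4, 0.4, -6.1]
width: 0.786
t=10.9 tcp=[476.6 269.6  74.2] jaw=96.7 turn(deg)=[0.04 0.18 6.68] then shift(cm)=[ 2.66 17.54 -7.58] F=[ 1.4  0.4 -6.1] w=0.79 q6=-1.38
```

View pics/g5.png

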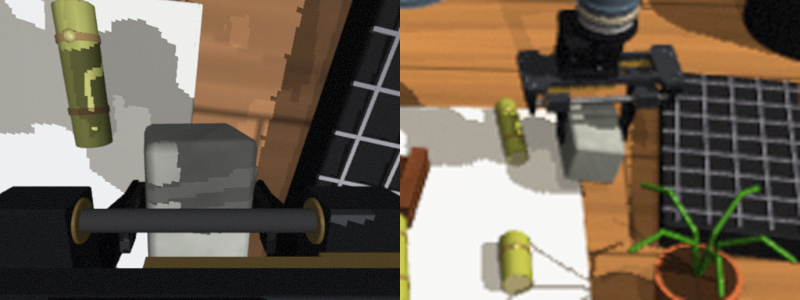

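Held again (about 6 N), tilted some 10° in the pads; it will settle flat when released. I carry it low and slowly to the middle of tray A.

```bash
python3 -m creep '[{"gripper":0,"dx":0.7,"dy":0,"dz":-2,"ax":0,"ay":0,"az":1.3},{"gripper":0,"dx":0.8,"dy":1,"dz":-2,"ax":0,"ay":0,"az":1.3},{"gripper":0,"dx":0.8,"dy":2,"dz":-1,"ax":0,"ay":0,"az":1.3},{"gripper":0,"dx":0.4,"dy":2.5,"dz":0,"ax":0,"ay":0,"az":1.3},{"gripper":0,"dx":0,"dy":2.5,"dz":0,"ax":0,"ay":0,"az":1.4},{"gripper":0,"dx":0,"dy":2.5,"dz":0,"ax":0,"ay":0,"az":0},{"gripper":0,"dx":0,"dy":2.5,"dz":0,"ax":0,"ay":0,"az":0},{"gripper":0,"dx":0,"dy":2.5,"dz":0,"ax":0,"ay":0,"az":0},{"gripper":0,"dx":0,"dy":2,"dz":0,"ax":0,"ay":0,"az":0},{"gripper":0,"dx":0,"dy":0,"dz":0,"ax":0,"ay":0,"az":0},{"gripper":0,"dx":0,"dy":0,"dz":1.5,"ax":0,"ay":0,"az":0},{"gripper":0,"dx":0,"dy":0,"dz":1,"ax":0,"ay":0,"az":0},{"gripper":0,"dx":0,"dy":0,"dz":0.6,"ax":0,"ay":0,"az":0},{"gripper":0,"dx":0,"dy":0,"dz":0,"ax":0,"ay":0,"az":0}]'
```

```text
time: 12.45
tcp_pos: [443.3, 440.1, 89.5]
orientation: [-0.002, -0.0, 1.0, -0.001]
contact_force: [0.0, 0.1, -7.0]
width: 0.777
```

```bash
python3 -m creep '[{"gripper":0,"dx":0,"dy":0,"dz":0.3,"ax":0,"ay":0,"az":0},{"gripper":0,"dx":0,"dy":0,"dz":0.3,"ax":0,"ay":0,"az":0},{"gripper":0,"dx":0,"dy":0,"dz":0,"ax":0,"ay":0,"az":0}]'; python3 -m creep '[{"gripper":1,"dx":0,"dy":0,"dz":0,"ax":0,"ay":0,"az":0},{"gripper":1,"dx":0,"dy":0,"dz":0,"ax":0,"ay":0,"az":0},{"gripper":1,"dx":0,"dy":0,"dz":0,"ax":0,"ay":0,"az":0},{"gripper":1,"dx":0,"dy":0,"dz":0,"ax":0,"ay":0,"az":0},{"gripper":1,"dx":0,"dy":0,"dz":0,"ax":0,"ay":0,"az":0},{"gripper":1,"dx":0,"dy":0,"dz":-2,"ax":0,"ay":0,"az":0},{"gripper":1,"dx":0,"dy":0,"dz":-4,"ax":0,"ay":0,"az":0},{"gripper":1,"dx":0,"dy":0,"dz":-4,"ax":0,"ay":0,"az":0},{"gripper":1,"dx":0,"dy":0,"dz":-2,"ax":0,"ay":0,"az":0},{"gripper":1,"dx":0,"dy":0,"dz":0,"ax":0,"ay":0,"az":0}]'
python3 - <<'E'
from h import *
m,i=snap("top"); cv2.imwrite("pics/top6full.png",cv2.cvtColor(i,cv2.COLOR_RGB2BGR)); m2,j=snap("scene")
for c in blobs(i,(24,110,70),(36,255,255),60): print(rect(pl(m,c,25)), np.round(cv2.minAreaRect(c)[0]))
a=cv2.resize(i[150:300,80:280],(400,300),interpolation=cv2.INTER_CUBIC); b=cv2.resize(j[130:250,300:460],(400,300),interpolation=cv2.INTER_CUBIC)
save(np.hstack([a,b]),"p6.png",None,(800,300))
go(403,175,220,101); go(654,176,220,91); go(665,34,220,95)
E
```

```text
time: 12.75
tcp_pos: [444.4, 441.6, 85.4]
orientation: [-0.0, -0.001, 1.0, -0.0]
contact_force: [-0.8, -0.1, -6.7]
width: 0.778
time: 13.75
tcp_pos: [446.5, 443.4, 209.8]
orientation: [0.004, -0.001, 1.0, 0.003]
contact_force: [0.4, -0.1, -0.8]
width: 1.002
c=(412,171) L=100 W=23 ang=9.6 [213. 236.]
c=(652,175) L=69 W=28 ang=0.9 [213. 168.]
c=(662,35) L=144 W=30 ang=4.5 [253. 164.]
t=13.8 tcp=[444.2 441.7 205.6] jaw=90.1 turn(deg)=[ 1.000e-02  2.000e-02 -1.092e+01] then shift(cm)=[  9.13 -25.39  -1.44] F=[-0.3 -0.3 -0. ] w=1.00 q6=-0.97
t=13.8 tcp=[444.2 441.7 205.6] jaw=90.1 turn(deg)=[ 0.01  0.02 -0.92] then shift(cm)=[-20.52 -26.93  -1.44] F=[-0.3 -0.3 -0. ] w=1.00 q6=-0.97
t=13.8 tcp=[444.2 441.7 205.6] jaw=90.1 turn(deg)=[ 0.01  0.02 -4.92] then shift(cm)=[-18.45 -42.54  -1.44] F=[-0.3 -0.3 -0. ] w=1.00 q6=-0.97
```

View pics/p6.png

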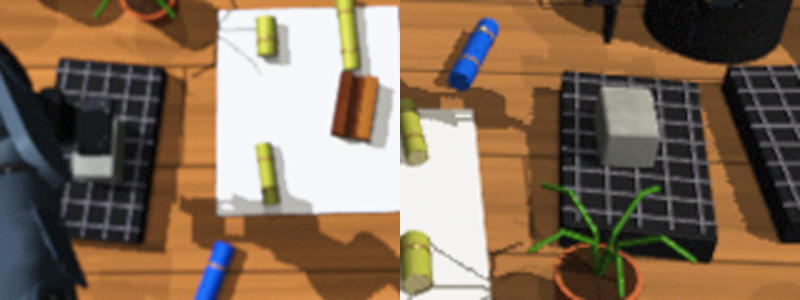

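The lump lies flat on tray A. The mid sett has shifted about 1 cm. Plan: lay the setts across the box, jaws along box x, at box x = +80 (long), 0 (short) and -80 (mid). At those points the gripper body fits inside the walls. Long sett first.

```bash
python3 -m creep '[{"gripper":1,"dx":0,"dy":0,"dz":0,"ax":0,"ay":0,"az":-4.4},{"gripper":1,"dx":-1.65,"dy":-3.85,"dz":0.4,"ax":0,"ay":0,"az":0},{"gripper":1,"dx":-1.65,"dy":-3.85,"dz":0.4,"ax":0,"ay":0,"az":0},{"gripper":1,"dx":-1.65,"dy":-3.85,"dz":0.4,"ax":0,"ay":0,"az":0},{"gripper":1,"dx":-1.65,"dy":-3.85,"dz":0.4,"ax":0,"ay":0,"az":0},{"gripper":1,"dx":-1.65,"dy":-3.85,"dz":0.4,"ax":0,"ay":0,"az":0},{"gripper":1,"dx":-1.65,"dy":-3.85,"dz":0.4,"ax":0,"ay":0,"az":0},{"gripper":1,"dx":-1.65,"dy":-3.85,"dz":0.4,"ax":0,"ay":0,"az":0},{"gripper":1,"dx":-1.65,"dy":-3.85,"dz":0.4,"ax":0,"ay":0,"az":0},{"gripper":1,"dx":-1.65,"dy":-3.85,"dz":0.4,"ax":0,"ay":0,"az":0},{"gripper":1,"dx":-1.65,"dy":-3.85,"dz":0.4,"ax":0,"ay":0,"az":0},{"gripper":1,"dx":-1.65,"dy":-3.85,"dz":0.4,"ax":0,"ay":0,"az":0},{"gripper":1,"dx":0,"dy":0,"dz":0,"ax":0,"ay":0,"az":0},{"gripper":1,"dx":0,"dy":0,"dz":0,"ax":0,"ay":0,"az":0}]'
python3 - <<'E'
from h import *
m,i=snap("wrist"); cv2.imwrite("pics/w7.png",cv2.cvtColor(i,cv2.COLOR_RGB2BGR))
for c in blobs(i,(24,110,60),(36,255,255),200): print(rect(pl(m,c,25)),cv2.boundingRect(c))
m,i=snap("scene")
for c in blobs(i,(24,110,60),(36,255,255),60): 
    if cv2.boundingRect(c)[1]>150: print("scene",rect(pl(m,c,25)),np.round(cv2.minAreaRect(c)[0]))
go(662,35,12,94.5)
E
```

```text
time: 15.25
tcp_pos: [657.1, 32.9, 159.0]
orientation: [-0.002, -0.038, 0.999, 0.001]
contact_force: [-1.3, 0.1, -0.0]
width: 1.0
c=(668,183) L=44 W=35 ang=2.0 (391, 188, 43, 47)
c=(629,181) L=35 W=25 ang=-85.7 (398, 157, 41, 28)
c=(681,37) L=109 W=32 ang=5.2 (237, 155, 36, 112)
c=(606,31) L=31 W=31 ang=4.3 (237, 114, 36, 37)
scene c=(637,177) L=81 W=34 ang=2.5 [306. 232.]
scene c=(654,35) L=160 W=31 ang=5.1 [257. 235.]
scene c=(404,172) L=115 W=26 ang=10.0 [304. 181.]
t=15.3 tcp=[656.8  34.7 160. ] jaw=94.5 turn(deg)=[ 0.07 -0.21 -0.  ] then shift(cm)=[-0.53 -0.02 14.8 ] F=[ 1.2  0.6 -0.6] w=1.00 q6=-1.77
```

```bash
python3 -m creep '[{"gripper":1,"dx":-0.6,"dy":0,"dz":3,"ax":0,"ay":0,"az":-0.4},{"gripper":1,"dx":0,"dy":0,"dz":3,"ax":0,"ay":0,"az":0},{"gripper":1,"dx":0,"dy":0,"dz":3,"ax":0,"ay":0,"az":0},{"gripper":1,"dx":0,"dy":0,"dz":2.5,"ax":0,"ay":0,"az":0},{"gripper":1,"dx":0,"dy":0,"dz":2,"ax":0,"ay":0,"az":0},{"gripper":1,"dx":0,"dy":0,"dz":1.2,"ax":0,"ay":0,"az":0},{"gripper":1,"dx":0,"dy":0,"dz":0,"ax":0,"ay":0,"az":0},{"gripper":0,"dx":0,"dy":0,"dz":0,"ax":0,"ay":0,"az":0},{"gripper":0,"dx":0,"dy":0,"dz":0,"ax":0,"ay":0,"az":0},{"gripper":0,"dx":0,"dy":0,"dz":0,"ax":0,"ay":0,"az":0},{"gripper":0,"dx":0,"dy":0,"dz":0,"ax":0,"ay":0,"az":0},{"gripper":0,"dx":0,"dy":0,"dz":0,"ax":0,"ay":0,"az":0},{"gripper":0,"dx":0,"dy":0,"dz":0,"ax":0,"ay":0,"az":0},{"gripper":0,"dx":0,"dy":0,"dz":0,"ax":0,"ay":0,"az":0},{"gripper":0,"dx":0,"dy":0,"dz":0,"ax":0,"ay":0,"az":0}]'
```

```text
time: 16.85
tcp_pos: [664.3, 34.2, 14.5]
orientation: [-0.0, -0.042, 0.999, 0.0]
contact_force: [0.8, 0.4, 1.3]
width: 0.385
```

```bash
python3 -m creep '[{"gripper":0,"dx":0,"dy":0,"dz":-2,"ax":0,"ay":0,"az":0},{"gripper":0,"dx":0,"dy":0,"dz":-3,"ax":0,"ay":0,"az":0},{"gripper":0,"dx":0,"dy":0,"dz":-3,"ax":0,"ay":0,"az":0},{"gripper":0,"dx":0,"dy":0,"dz":-3,"ax":0,"ay":0,"az":8},{"gripper":0,"dx":0,"dy":0,"dz":-3,"ax":0,"ay":0,"az":8},{"gripper":0,"dx":0,"dy":0,"dz":-3,"ax":0,"ay":0,"az":8},{"gripper":0,"dx":0,"dy":0,"dz":-2,"ax":0,"ay":0,"az":8},{"gripper":0,"dx":0,"dy":0,"dz":0,"ax":0,"ay":0,"az":8},{"gripper":0,"dx":0,"dy":0,"dz":0,"ax":0,"ay":0,"az":8},{"gripper":0,"dx":0,"dy":0,"dz":0,"ax":0,"ay":0,"az":8},{"gripper":0,"dx":0,"dy":0,"dz":0,"ax":0,"ay":0,"az":8},{"gripper":0,"dx":0,"dy":0,"dz":0,"ax":0,"ay":0,"az":8},{"gripper":0,"dx":0,"dy":0,"dz":0,"ax":0,"ay":0,"az":8},{"gripper":0,"dx":0,"dy":0,"dz":0,"ax":0,"ay":0,"az":8},{"gripper":0,"dx":0,"dy":0,"dz":0,"ax":0,"ay":0,"az":8},{"gripper":0,"dx":0,"dy":0,"dz":0,"ax":0,"ay":0,"az":2},{"gripper":0,"dx":0,"dy":0,"dz":0,"ax":0,"ay":0,"az":0}]'
python3 -c "
from h import *
go(574,-254,200,-3)"
```

```text
time: 18.55
tcp_pos: [663.9, 34.2, 204.1]
orientation: [-0.0, 0.726, 0.688, -0.0]
contact_force: [0.2, 0.4, -1.0]
width: 0.389
t=18.6 tcp=[663.9  34.2 204.1] jaw=-3.1 turn(deg)=[-0.06 -0.   -0.12] then shift(cm)=[-29.25  -7.47   0.41] F=[ 0.2  0.4 -1. ] w=0.39 q6=-0.06
```

```bash
python3 -m creep '[{"gripper":0,"dx":-3.25,"dy":-0.83,"dz":0,"ax":0,"ay":0,"az":0},{"gripper":0,"dx":-3.25,"dy":-0.83,"dz":0,"ax":0,"ay":0,"az":0},{"gripper":0,"dx":-3.25,"dy":-0.83,"dz":0,"ax":0,"ay":0,"az":0},{"gripper":0,"dx":-3.25,"dy":-0.83,"dz":0,"ax":0,"ay":0,"az":0},{"gripper":0,"dx":-3.25,"dy":-0.83,"dz":0,"ax":0,"ay":0,"az":0},{"gripper":0,"dx":-3.25,"dy":-0.83,"dz":0,"ax":0,"ay":0,"az":0},{"gripper":0,"dx":-3.25,"dy":-0.83,"dz":0,"ax":0,"ay":0,"az":0},{"gripper":0,"dx":-3.25,"dy":-0.83,"dz":0,"ax":0,"ay":0,"az":0},{"gripper":0,"dx":-3.25,"dy":-0.83,"dz":0,"ax":0,"ay":0,"az":0},{"gripper":0,"dx":0,"dy":0,"dz":0,"ax":0,"ay":0,"az":0},{"gripper":0,"dx":0,"dy":0,"dz":3,"ax":0,"ay":0,"az":0},{"gripper":0,"dx":0,"dy":0,"dz":3,"ax":0,"ay":0,"az":0},{"gripper":0,"dx":0,"dy":0,"dz":3,"ax":0,"ay":0,"az":0},{"gripper":0,"dx":0,"dy":0,"dz":3,"ax":0,"ay":0,"az":0},{"gripper":0,"dx":0,"dy":0,"dz":2,"ax":0,"ay":0,"az":0},{"gripper":0,"dx":0,"dy":0,"dz":2,"ax":0,"ay":0,"az":0},{"gripper":0,"dx":0,"dy":0,"dz":1,"ax":0,"ay":0,"az":0},{"gripper":0,"dx":0,"dy":0,"dz":0,"ax":0,"ay":0,"az":0},{"gripper":0,"dx":0,"dy":0,"dz":0,"ax":0,"ay":0,"az":0}]'
```

```text
time: 20.45
tcp_pos: [574.3, -253.8, 35.1]
orientation: [0.0, 0.726, 0.688, 0.0]
contact_force: [-0.5, 0.3, -1.8]
width: 0.391
```

```bash
python3 -m creep '[{"gripper":0,"dx":0,"dy":0,"dz":0.8,"ax":0,"ay":0,"az":0},{"gripper":0,"dx":0,"dy":0,"dz":0.6,"ax":0,"ay":0,"az":0},{"gripper":0,"dx":0,"dy":0,"dz":0.3,"ax":0,"ay":0,"az":0},{"gripper":0,"dx":0,"dy":0,"dz":0,"ax":0,"ay":0,"az":0}]'; python3 -m creep '[{"gripper":0.75,"dx":0,"dy":0,"dz":0,"ax":0,"ay":0,"az":0},{"gripper":0.75,"dx":0,"dy":0,"dz":0,"ax":0,"ay":0,"az":0},{"gripper":0.75,"dx":0,"dy":0,"dz":0,"ax":0,"ay":0,"az":0},{"gripper":0.75,"dx":0,"dy":0,"dz":0,"ax":0,"ay":0,"az":0},{"gripper":0.75,"dx":0,"dy":0,"dz":-2,"ax":0,"ay":0,"az":0},{"gripper":0.75,"dx":0,"dy":0,"dz":-4,"ax":0,"ay":0,"az":0},{"gripper":0.75,"dx":0,"dy":0,"dz":-4,"ax":0,"ay":0,"az":0},{"gripper":1,"dx":0,"dy":0,"dz":-4,"ax":0,"ay":0,"az":0},{"gripper":1,"dx":0,"dy":0,"dz":-4,"ax":0,"ay":0,"az":0},{"gripper":1,"dx":0,"dy":0,"dz":0,"ax":0,"ay":0,"az":0},{"gripper":1,"dx":0,"dy":0,"dz":0,"ax":0,"ay":0,"az":0}]'
python3 - <<'E'
from h import *
m,i=snap("wrist")
for c in blobs(i,(24,110,40),(36,255,255),200): print(rect(pl(m,c,25)),cv2.boundingRect(c))
m,i=snap("top")
for c in blobs(i,(24,110,60),(36,255,255),50): print("top",rect(pl(m,c,25)))
go(654,176,200,91)
E
```

```text
time: 20.85
tcp_pos: [573.4, -253.6, 17.1]
orientation: [-0.0, 0.726, 0.688, -0.0]
contact_force: [-0.2, 0.5, -0.7]
width: 0.391
time: 21.95
tcp_pos: [574.1, -254.0, 198.9]
orientation: [0.001, 0.726, 0.688, 0.0]
contact_force: [-0.3, -0.0, -0.5]
width: 0.975
c=(572,-270) L=108 W=32 ang=87.1 (236, 141, 32, 101)
c=(570,-195) L=30 W=20 ang=86.1 (236, 104, 21, 32)
top c=(412,171) L=99 W=22 ang=8.6
top c=(652,175) L=69 W=28 ang=0.9
top c=(803,408) L=152 W=103 ang=-58.4
t=22.1 tcp=[ 572.8 -253.2  196.2] jaw=-3.1 turn(deg)=[-1.800e-01  4.000e-02  8.587e+01] then shift(cm)=[  8.87 -42.77  -0.38] F=[ 0.1  0.  -0.6] w=0.99 q6=-0.54
```

```bash
python3 -m creep '[{"gripper":1,"dx":4,"dy":0,"dz":0,"ax":0,"ay":0,"az":0},{"gripper":1,"dx":4,"dy":0,"dz":0,"ax":0,"ay":0,"az":0},{"gripper":1,"dx":0,"dy":0,"dz":0,"ax":0,"ay":0,"az":7.8},{"gripper":1,"dx":0,"dy":0,"dz":0,"ax":0,"ay":0,"az":7.8},{"gripper":1,"dx":0,"dy":0,"dz":0,"ax":0,"ay":0,"az":7.8},{"gripper":1,"dx":0,"dy":0,"dz":0,"ax":0,"ay":0,"az":7.8},{"gripper":1,"dx":0,"dy":0,"dz":0,"ax":0,"ay":0,"az":7.8},{"gripper":1,"dx":0,"dy":0,"dz":0,"ax":0,"ay":0,"az":7.8},{"gripper":1,"dx":0,"dy":0,"dz":0,"ax":0,"ay":0,"az":7.8},{"gripper":1,"dx":0,"dy":0,"dz":0,"ax":0,"ay":0,"az":7.8},{"gripper":1,"dx":0,"dy":0,"dz":0,"ax":0,"ay":0,"az":7.8},{"gripper":1,"dx":0,"dy":0,"dz":0,"ax":0,"ay":0,"az":7.8},{"gripper":1,"dx":0,"dy":0,"dz":0,"ax":0,"ay":0,"az":7.8},{"gripper":1,"dx":0.8,"dy":-3.9,"dz":0,"ax":0,"ay":0,"az":0},{"gripper":1,"dx":0.8,"dy":-3.9,"dz":0,"ax":0,"ay":0,"az":0},{"gripper":1,"dx":0.8,"dy":-3.9,"dz":0,"ax":0,"ay":0,"az":0},{"gripper":1,"dx":0.8,"dy":-3.9,"dz":0,"ax":0,"ay":0,"az":0},{"gripper":1,"dx":0.8,"dy":-3.9,"dz":0,"ax":0,"ay":0,"az":0},{"gripper":1,"dx":0.8,"dy":-3.9,"dz":0,"ax":0,"ay":0,"az":0}]'
python3 -c "
from h import *
go(653,176,150,91)"
```

```text
time: 23.95
tcp_pos: [620.5, 62.6, 195.1]
orientation: [-0.0, 1.0, 0.009, -0.002]
contact_force: [0.2, 0.3, -0.1]
width: 1.003
t=23.9 tcp=[620.5  62.6 195.1] jaw=-88.9 turn(deg)=[-0.02  0.27  0.06] then shift(cm)=[  3.44 -11.28   4.51] F=[ 0.2  0.3 -0.1] w=1.00 q6=1.47
```

```bash
python3 -m creep '[{"gripper":1,"dx":1.1,"dy":-3.8,"dz":0,"ax":0,"ay":0,"az":0},{"gripper":1,"dx":1.1,"dy":-3.8,"dz":0,"ax":0,"ay":0,"az":0},{"gripper":1,"dx":1.2,"dy":-3.7,"dz":0,"ax":0,"ay":0.3,"az":0},{"gripper":1,"dx":0,"dy":0,"dz":3,"ax":0,"ay":0,"az":0},{"gripper":1,"dx":0,"dy":0,"dz":3,"ax":0,"ay":0,"az":0},{"gripper":1,"dx":0,"dy":0,"dz":3,"ax":0,"ay":0,"az":0},{"gripper":1,"dx":0,"dy":0,"dz":0,"ax":0,"ay":0,"az":0},{"gripper":1,"dx":0,"dy":0,"dz":0,"ax":0,"ay":0,"az":0}]'
python3 - <<'E'
from h import *
m,i=snap("wrist")
for c in blobs(i,(24,110,40),(36,255,255),200): print(rect(pl(m,c,27)),cv2.boundingRect(c))
go(653,176,12,91)
E
```

```text
time: 24.75
tcp_pos: [653.0, 174.4, 105.7]
orientation: [0.0, 1.0, 0.009, 0.001]
contact_force: [-0.6, 0.4, 0.5]
width: 0.998
c=(647,204) L=36 W=25 ang=-83.8 (189, 193, 49, 34)
c=(687,207) L=47 W=37 ang=3.9 (181, 126, 56, 66)
t=24.8 tcp=[654.4 174.5 107.4] jaw=-88.9 turn(deg)=[ 0.   -0.28  0.06] then shift(cm)=[-0.13 -0.16  9.54] F=[ 0.2 -0.2 -0. ] w=1.00 q6=1.65
```

The wrist view puts the short sett near (668,206), not (653,176). It may have been knocked, so I check with the fixed cameras.

```bash
python3 - <<'E'
from h import *
for n in ("top","scene"):
    m,i=snap(n)
    for c in blobs(i,(24,110,60),(36,255,255),40):
        if 0<cv2.boundingRect(c)[1]-100: print(n,rect(pl(m,c,27)),np.round(cv2.minAreaRect(c)[0]))
m,i=snap("wrist"); save(i,"w8.png",None,(640,480))
E
```

```text
top c=(384,167) L=45 W=22 ang=10.1 [214. 245.]
top c=(573,-253) L=138 W=33 ang=86.5 [337. 188.]
top c=(800,414) L=139 W=101 ang=51.5 [147. 128.]
scene c=(667,206) L=81 W=35 ang=3.9 [316. 239.]
scene c=(573,-250) L=145 W=44 ang=87.6 [167. 211.]
```

View pics/w8.png

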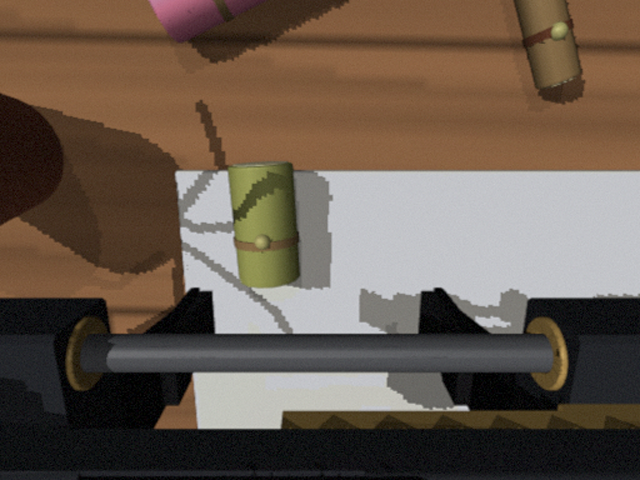

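It was knocked aside: sett now at px (265,225) in this wrist view, about (670,206) in the world, and the scene camera agrees. I realign on it.

```bash
python3 -c "
from h import *
go(670,206,12,94)"; python3 -m creep '[{"gripper":1,"dx":1.4,"dy":-3.1,"dz":0,"ax":0,"ay":0,"az":-3},{"gripper":1,"dx":0,"dy":0,"dz":0,"ax":0,"ay":0,"az":0}]'; python3 -c "
from h import *
go(670,206,12,94)"
```

```text
t=24.9 tcp=[655.4 174.5 109.4] jaw=-88.9 turn(deg)=[-0.   -0.49 -2.94] then shift(cm)=[ 1.68 -3.04  9.74] F=[-0.1 -0.3 -0.6] w=1.00 q6=1.65
time: 25.15
tcp_pos: [670.0, 208.8, 109.9]
orientation: [-0.001, 0.999, 0.037, 0.006]
contact_force: [0.3, -0.3, -0.3]
width: 1.0
t=25.1 tcp=[670.  208.8 109.9] jaw=-85.8 turn(deg)=[-0.1  -0.66  0.21] then shift(cm)=[-0.02  0.28  9.79] F=[ 0.3 -0.3 -0.3] w=1.00 q6=1.64
```

```bash
python3 -c "
from h import *
m=camera_model('top')
for u,z in (((241,232),85),((263,238),85),((272,240),130)): print(np.round(plane(m,(u[0]*.64,u[1]*.64),z)))
m=camera_model('scene')
for u,z in (((592,372),85),((566,372),85),((548,355),130)): print(np.round(plane(m,(u[0]*.64,u[1]*.64),z)))"
```

```text
[701. 367.  85.]
[687. 319.  85.]
[668. 290. 130.]
[707. 373.  85.]
[709. 328.  85.]
[713. 292. 130.]
```

```bash
python3 -m creep '[{"gripper":1,"dx":-1.2,"dy":1.1,"dz":0,"ax":0,"ay":-0.6,"az":0.2},{"gripper":1,"dx":0,"dy":0,"dz":3,"ax":0,"ay":0,"az":0},{"gripper":1,"dx":0,"dy":0,"dz":3,"ax":0,"ay":0,"az":0},{"gripper":1,"dx":0,"dy":0,"dz":2,"ax":0,"ay":0,"az":0},{"gripper":1,"dx":0,"dy":0,"dz":1.5,"ax":0,"ay":0,"az":0},{"gripper":1,"dx":0,"dy":0,"dz":0,"ax":0,"ay":0,"az":0},{"gripper":0,"dx":0,"dy":0,"dz":0,"ax":0,"ay":0,"az":0},{"gripper":0,"dx":0,"dy":0,"dz":0,"ax":0,"ay":0,"az":0},{"gripper":0,"dx":0,"dy":0,"dz":0,"ax":0,"ay":0,"az":0},{"gripper":0,"dx":0,"dy":0,"dz":0,"ax":0,"ay":0,"az":0},{"gripper":0,"dx":0,"dy":0,"dz":0,"ax":0,"ay":0,"az":0},{"gripper":0,"dx":0,"dy":0,"dz":0,"ax":0,"ay":0,"az":0},{"gripper":0,"dx":0,"dy":0,"dz":0,"ax":0,"ay":0,"az":0}]'
```

```text
time: 26.45
tcp_pos: [655.8, 194.1, 12.7]
orientation: [0.0, 0.999, 0.034, -0.003]
contact_force: [-0.6, 1.8, 1.6]
width: 0.447
```

```bash
python3 -m creep '[{"gripper":0,"dx":0,"dy":0,"dz":-2,"ax":0,"ay":0,"az":0},{"gripper":0,"dx":0,"dy":1,"dz":-3,"ax":0,"ay":0,"az":0},{"gripper":0,"dx":0,"dy":2,"dz":-3,"ax":0,"ay":0,"az":0},{"gripper":0,"dx":0,"dy":3,"dz":-3,"ax":0,"ay":0,"az":0},{"gripper":0,"dx":0,"dy":3,"dz":-3,"ax":0,"ay":0,"az":-7},{"gripper":0,"dx":0,"dy":0,"dz":-3,"ax":0,"ay":0,"az":-8},{"gripper":0,"dx":0,"dy":0,"dz":-2,"ax":0,"ay":0,"az":-8},{"gripper":0,"dx":0,"dy":0,"dz":0,"ax":0,"ay":0,"az":-8},{"gripper":0,"dx":0,"dy":0,"dz":0,"ax":0,"ay":0,"az":-8},{"gripper":0,"dx":0,"dy":0,"dz":0,"ax":0,"ay":0,"az":-8},{"gripper":0,"dx":0,"dy":0,"dz":0,"ax":0,"ay":0,"az":-8},{"gripper":0,"dx":0,"dy":0,"dz":0,"ax":0,"ay":0,"az":-8},{"gripper":0,"dx":0,"dy":0,"dz":0,"ax":0,"ay":0,"az":-8},{"gripper":0,"dx":0,"dy":0,"dz":0,"ax":0,"ay":0,"az":-8},{"gripper":0,"dx":0,"dy":0,"dz":0,"ax":0,"ay":0,"az":-4},{"gripper":0,"dx":0,"dy":0,"dz":0,"ax":0,"ay":0,"az":0},{"gripper":0,"dx":0,"dy":0,"dz":0,"ax":0,"ay":0,"az":0}]'
python3 -c "
from h import *
go(494,-250,200,-3)"
```

```text
time: 28.15
tcp_pos: [662.7, 104.2, 202.3]
orientation: [-0.002, 0.727, 0.687, -0.002]
contact_force: [0.8, -0.7, -0.1]
width: 0.447
t=28.1 tcp=[662.7 104.2 202.3] jaw=-3.2 turn(deg)=[-0.33  0.06 -0.22] then shift(cm)=[-36.25 -14.99   0.23] F=[ 0.8 -0.7 -0.1] w=0.45 q6=0.05
```

```bash
python3 -m creep '[{"gripper":0,"dx":-3.63,"dy":-1.5,"dz":0,"ax":0,"ay":0,"az":0},{"gripper":0,"dx":-3.63,"dy":-1.5,"dz":0,"ax":0,"ay":0,"az":0},{"gripper":0,"dx":-3.63,"dy":-1.5,"dz":0,"ax":0,"ay":0,"az":0},{"gripper":0,"dx":-3.63,"dy":-1.5,"dz":0,"ax":0,"ay":0,"az":0},{"gripper":0,"dx":-3.63,"dy":-1.5,"dz":0,"ax":0,"ay":0,"az":0},{"gripper":0,"dx":-3.63,"dy":-1.5,"dz":0,"ax":0,"ay":0,"az":0},{"gripper":0,"dx":-3.63,"dy":-1.5,"dz":0,"ax":0,"ay":0,"az":0},{"gripper":0,"dx":-3.63,"dy":-1.5,"dz":0,"ax":0,"ay":0,"az":0},{"gripper":0,"dx":-3.63,"dy":-1.5,"dz":0,"ax":0,"ay":0,"az":0},{"gripper":0,"dx":-3.6,"dy":-1.5,"dz":0,"ax":0,"ay":0,"az":0},{"gripper":0,"dx":0,"dy":0,"dz":0,"ax":0,"ay":0,"az":0},{"gripper":0,"dx":0,"dy":0,"dz":3,"ax":0,"ay":0,"az":0},{"gripper":0,"dx":0,"dy":0,"dz":3,"ax":0,"ay":0,"az":0},{"gripper":0,"dx":0,"dy":0,"dz":3,"ax":0,"ay":0,"az":0},{"gripper":0,"dx":0,"dy":0,"dz":3,"ax":0,"ay":0,"az":0},{"gripper":0,"dx":0,"dy":0,"dz":2,"ax":0,"ay":0,"az":0},{"gripper":0,"dx":0,"dy":0,"dz":2,"ax":0,"ay":0,"az":0},{"gripper":0,"dx":0,"dy":0,"dz":1,"ax":0,"ay":0,"az":0},{"gripper":0,"dx":0,"dy":0,"dz":0,"ax":0,"ay":0,"az":0}]'
python3 -m creep '[{"gripper":0,"dx":0,"dy":0,"dz":0.8,"ax":0,"ay":0,"az":0},{"gripper":0,"dx":0,"dy":0,"dz":0.6,"ax":0,"ay":0,"az":0},{"gripper":0,"dx":0,"dy":0,"dz":0.2,"ax":0,"ay":0,"az":0},{"gripper":0,"dx":0,"dy":0,"dz":0,"ax":0,"ay":0,"az":0}]'
```

```text
time: 30.05
tcp_pos: [492.0, -248.8, 32.5]
orientation: [-0.003, 0.726, 0.687, -0.002]
contact_force: [0.0, -0.3, -0.3]
width: 0.447
time: 30.45
tcp_pos: [492.4, -249.8, 17.7]
orientation: [-0.002, 0.726, 0.688, -0.002]
contact_force: [0.1, 0.1, -0.5]
width: 0.444
```

```bash
python3 -m creep '[{"gripper":0.75,"dx":0,"dy":0,"dz":0,"ax":0,"ay":0,"az":0},{"gripper":0.75,"dx":0,"dy":0,"dz":0,"ax":0,"ay":0,"az":0},{"gripper":0.75,"dx":0,"dy":0,"dz":0,"ax":0,"ay":0,"az":0},{"gripper":0.75,"dx":0,"dy":0,"dz":0,"ax":0,"ay":0,"az":0},{"gripper":0.75,"dx":0,"dy":0,"dz":-2,"ax":0,"ay":0,"az":0},{"gripper":0.75,"dx":0,"dy":0,"dz":-4,"ax":0,"ay":0,"az":0},{"gripper":0.75,"dx":0,"dy":0,"dz":-4,"ax":0,"ay":0,"az":0},{"gripper":1,"dx":0,"dy":0,"dz":-4,"ax":0,"ay":0,"az":0},{"gripper":1,"dx":0,"dy":0,"dz":-4,"ax":0,"ay":0,"az":0},{"gripper":1,"dx":4,"dy":0,"dz":0,"ax":0,"ay":0,"az":0},{"gripper":1,"dx":4,"dy":0,"dz":0,"ax":0,"ay":0,"az":0},{"gripper":1,"dx":4,"dy":0,"dz":0,"ax":0,"ay":0,"az":0},{"gripper":1,"dx":4,"dy":0,"dz":0,"ax":0,"ay":0,"az":0},{"gripper":1,"dx":4,"dy":0,"dz":0,"ax":0,"ay":0,"az":0},{"gripper":1,"dx":0,"dy":0,"dz":0,"ax":0,"ay":0,"az":0}]'
python3 - <<'E'
from h import *
for n in ("top","scene"):
    m,i=snap(n)
    for c in blobs(i,(24,110,40),(36,255,255),40):
        if 0<cv2.boundingRect(c)[1]-100: print(n,rect(pl(m,c,24)),np.round(cv2.minAreaRect(c)[0]))
go(412,171,150,99)
E
```

```text
time: 31.95
tcp_pos: [502.9, -45.5, 197.5]
orientation: [-0.003, 0.724, 0.689, -0.002]
contact_force: [-0.2, -1.8, 0.0]
width: 0.998
top c=(436,175) L=50 W=22 ang=9.0 [212. 229.]
top c=(491,-232) L=69 W=35 ang=89.6 [332. 212.]
top c=(573,-257) L=131 W=33 ang=85.7 [338. 189.]
top c=(774,408) L=182 W=175 ang=88.1 [148. 135.]
scene c=(631,404) L=60 W=32 ang=19.0 [383. 233.]
scene c=(570,-252) L=146 W=45 ang=87.6 [167. 211.]
scene c=(485,-231) L=72 W=48 ang=-87.3 [179. 193.]
scene c=(403,172) L=116 W=26 ang=9.4 [304. 181.]
t=32.0 tcp=[504.2 -49.3 197.7] jaw=-3.0 turn(deg)=[-0.17  0.26 78.02] then shift(cm)=[ -5.66 -23.2    4.77] F=[ 0.1 -0.6 -1.2] w=1.00 q6=-0.26
```

```bash
python3 -m creep '[{"gripper":1,"dx":0,"dy":0,"dz":0,"ax":0,"ay":0,"az":7.8},{"gripper":1,"dx":0,"dy":0,"dz":0,"ax":0,"ay":0,"az":7.8},{"gripper":1,"dx":0,"dy":0,"dz":0,"ax":0,"ay":0,"az":7.8},{"gripper":1,"dx":0,"dy":0,"dz":0,"ax":0,"ay":0,"az":7.8},{"gripper":1,"dx":0,"dy":0,"dz":0,"ax":0,"ay":0,"az":7.8},{"gripper":1,"dx":0,"dy":0,"dz":0,"ax":0,"ay":0,"az":7.8},{"gripper":1,"dx":0,"dy":0,"dz":0,"ax":0,"ay":0,"az":7.8},{"gripper":1,"dx":0,"dy":0,"dz":0,"ax":0,"ay":0,"az":7.8},{"gripper":1,"dx":0,"dy":0,"dz":0,"ax":0,"ay":0,"az":7.8},{"gripper":1,"dx":0,"dy":0,"dz":0,"ax":0,"ay":0,"az":7.8},{"gripper":1,"dx":-0.95,"dy":-3.85,"dz":0.5,"ax":0,"ay":0,"az":0},{"gripper":1,"dx":-0.95,"dy":-3.85,"dz":1,"ax":0,"ay":0,"az":0},{"gripper":1,"dx":-0.95,"dy":-3.85,"dz":1,"ax":0,"ay":0,"az":0},{"gripper":1,"dx":-0.95,"dy":-3.85,"dz":1,"ax":0,"ay":0,"az":0},{"gripper":1,"dx":-0.95,"dy":-3.85,"dz":1,"ax":0,"ay":0,"az":0},{"gripper":1,"dx":-0.95,"dy":-3.85,"dz":0.5,"ax":0,"ay":0,"az":0},{"gripper":1,"dx":0,"dy":0,"dz":0,"ax":0,"ay":0,"az":0},{"gripper":1,"dx":0,"dy":0,"dz":0,"ax":0,"ay":0,"az":0}]'
python3 - <<'E'
from h import *
m,i=snap("wrist")
for c in blobs(i,(24,110,40),(36,255,255),200): print(rect(pl(m,c,23)),cv2.boundingRect(c))
m,i=snap("scene")
for c in blobs(i,(24,110,40),(36,255,255),40):
    if cv2.boundingRect(c)[1]>150: print(rect(pl(m,c,24)))
go(410,172,12,99)
E
```

```text
time: 33.85
tcp_pos: [412.7, 169.0, 147.8]
orientation: [0.0, 0.997, 0.078, -0.002]
contact_force: [-0.4, -0.4, 1.0]
width: 1.001
c=(392,170) L=77 W=27 ang=9.4 (234, 169, 31, 82)
c=(449,178) L=28 W=27 ang=-81.1 (233, 131, 33, 33)
c=(570,-252) L=146 W=44 ang=87.7
c=(485,-232) L=72 W=48 ang=-87.3
c=(403,172) L=116 W=26 ang=10.0
t=34.0 tcp=[413.6 168.2 148.1] jaw=-81.2 turn(deg)=[ 0.02  0.2  -0.23] then shift(cm)=[-0.3  -0.43 13.61] F=[ 0.   0.3 -0.5] w=1.00 q6=1.55
```

```bash
python3 -m creep '[{"gripper":1,"dx":-0.3,"dy":-0.4,"dz":3,"ax":0,"ay":0,"az":0},{"gripper":1,"dx":0,"dy":0,"dz":3,"ax":0,"ay":0,"az":0},{"gripper":1,"dx":0,"dy":0,"dz":3,"ax":0,"ay":0,"az":0},{"gripper":1,"dx":0,"dy":0,"dz":2.5,"ax":0,"ay":0,"az":0},{"gripper":1,"dx":0,"dy":0,"dz":2,"ax":0,"ay":0,"az":0},{"gripper":1,"dx":0,"dy":0,"dz":0,"ax":0,"ay":0,"az":0},{"gripper":0,"dx":0,"dy":0,"dz":0,"ax":0,"ay":0,"az":0},{"gripper":0,"dx":0,"dy":0,"dz":0,"ax":0,"ay":0,"az":0},{"gripper":0,"dx":0,"dy":0,"dz":0,"ax":0,"ay":0,"az":0},{"gripper":0,"dx":0,"dy":0,"dz":0,"ax":0,"ay":0,"az":0},{"gripper":0,"dx":0,"dy":0,"dz":0,"ax":0,"ay":0,"az":0},{"gripper":0,"dx":0,"dy":0,"dz":0,"ax":0,"ay":0,"az":0},{"gripper":0,"dx":0,"dy":0,"dz":0,"ax":0,"ay":0,"az":0},{"gripper":0,"dx":0,"dy":0,"dz":0,"ax":0,"ay":0,"az":0}]'
```

```text
time: 35.35
tcp_pos: [407.7, 172.8, 12.9]
orientation: [0.0, 0.997, 0.077, -0.003]
contact_force: [0.4, -0.0, 0.1]
width: 0.357
```

```bash
python3 -m creep '[{"gripper":0,"dx":0,"dy":0,"dz":-2,"ax":0,"ay":0,"az":0},{"gripper":0,"dx":0,"dy":0,"dz":-3,"ax":0,"ay":0,"az":0},{"gripper":0,"dx":0,"dy":0,"dz":-3,"ax":0,"ay":0,"az":0},{"gripper":0,"dx":0,"dy":0,"dz":-3,"ax":0,"ay":0,"az":0},{"gripper":0,"dx":0,"dy":0,"dz":-3,"ax":0,"ay":0,"az":-7.8},{"gripper":0,"dx":0,"dy":0,"dz":-3,"ax":0,"ay":0,"az":-7.8},{"gripper":0,"dx":0,"dy":0,"dz":-2,"ax":0,"ay":0,"az":-7.8},{"gripper":0,"dx":0,"dy":0,"dz":0,"ax":0,"ay":0,"az":-7.8},{"gripper":0,"dx":0,"dy":0,"dz":0,"ax":0,"ay":0,"az":-7.8},{"gripper":0,"dx":0,"dy":0,"dz":0,"ax":0,"ay":0,"az":-7.8},{"gripper":0,"dx":0,"dy":0,"dz":0,"ax":0,"ay":0,"az":-7.8},{"gripper":0,"dx":0,"dy":0,"dz":0,"ax":0,"ay":0,"az":-7.8},{"gripper":0,"dx":0,"dy":0,"dz":0,"ax":0,"ay":0,"az":-7.8},{"gripper":0,"dx":0,"dy":0,"dz":0,"ax":0,"ay":0,"az":-7.8},{"gripper":0,"dx":0,"dy":0,"dz":0,"ax":0,"ay":0,"az":0}]'
python3 -c "
from h import *
go(414,-246,200,-3)"
```

```text
time: 36.85
tcp_pos: [408.1, 172.9, 202.6]
orientation: [-0.002, 0.726, 0.688, -0.003]
contact_force: [0.1, -0.1, -1.3]
width: 0.344
t=36.9 tcp=[408.1 172.9 202.6] jaw=-3.1 turn(deg)=[-0.36  0.07 -0.13] then shift(cm)=[-41.8    2.78   0.26] F=[ 0.1 -0.1 -1.3] w=0.34 q6=0.20
```

```bash
python3 -m creep '[{"gripper":0,"dx":-3.8,"dy":0.25,"dz":0,"ax":0,"ay":0,"az":0},{"gripper":0,"dx":-3.8,"dy":0.25,"dz":0,"ax":0,"ay":0,"az":0},{"gripper":0,"dx":-3.8,"dy":0.25,"dz":0,"ax":0,"ay":0,"az":0},{"gripper":0,"dx":-3.8,"dy":0.25,"dz":0,"ax":0,"ay":0,"az":0},{"gripper":0,"dx":-3.8,"dy":0.25,"dz":0,"ax":0,"ay":0,"az":0},{"gripper":0,"dx":-3.8,"dy":0.25,"dz":0,"ax":0,"ay":0,"az":0},{"gripper":0,"dx":-3.8,"dy":0.25,"dz":0,"ax":0,"ay":0,"az":0},{"gripper":0,"dx":-3.8,"dy":0.25,"dz":0,"ax":0,"ay":0,"az":0},{"gripper":0,"dx":-3.8,"dy":0.25,"dz":0,"ax":0,"ay":0,"az":0},{"gripper":0,"dx":-3.8,"dy":0.25,"dz":0,"ax":0,"ay":0,"az":0},{"gripper":0,"dx":-3.8,"dy":0.25,"dz":0,"ax":0,"ay":0,"az":0},{"gripper":0,"dx":0,"dy":0,"dz":0,"ax":0,"ay":0,"az":0},{"gripper":0,"dx":0,"dy":0,"dz":3,"ax":0,"ay":0,"az":0},{"gripper":0,"dx":0,"dy":0,"dz":3,"ax":0,"ay":0,"az":0},{"gripper":0,"dx":0,"dy":0,"dz":3,"ax":0,"ay":0,"az":0},{"gripper":0,"dx":0,"dy":0,"dz":3,"ax":0,"ay":0,"az":0},{"gripper":0,"dx":0,"dy":0,"dz":2,"ax":0,"ay":0,"az":0},{"gripper":0,"dx":0,"dy":0,"dz":2,"ax":0,"ay":0,"az":0},{"gripper":0,"dx":0,"dy":0,"dz":1,"ax":0,"ay":0,"az":0},{"gripper":0,"dx":0,"dy":0,"dz":0,"ax":0,"ay":0,"az":0}]'
python3 -m creep '[{"gripper":0,"dx":0,"dy":0,"dz":0.8,"ax":0,"ay":0,"az":0},{"gripper":0,"dx":0,"dy":0,"dz":0.6,"ax":0,"ay":0,"az":0},{"gripper":0,"dx":0,"dy":0,"dz":0.2,"ax":0,"ay":0,"az":0},{"gripper":0,"dx":0,"dy":0,"dz":0,"ax":0,"ay":0,"az":0}]'
```

```text
time: 38.85
tcp_pos: [411.8, -245.0, 32.0]
orientation: [-0.003, 0.727, 0.687, -0.002]
contact_force: [-0.8, -0.1, -0.5]
width: 0.343
time: 39.25
tcp_pos: [412.4, -246.1, 17.1]
orientation: [-0.002, 0.726, 0.687, -0.002]
contact_force: [0.4, 0.6, -0.8]
width: 0.339
```

```bash
python3 -m creep '[{"gripper":0.7,"dx":0,"dy":0,"dz":0,"ax":0,"ay":0,"az":0},{"gripper":0.7,"dx":0,"dy":0,"dz":0,"ax":0,"ay":0,"az":0},{"gripper":0.7,"dx":0,"dy":0,"dz":0,"ax":0,"ay":0,"az":0},{"gripper":0.7,"dx":0,"dy":0,"dz":0,"ax":0,"ay":0,"az":0},{"gripper":0.7,"dx":0,"dy":0,"dz":-2,"ax":0,"ay":0,"az":0},{"gripper":0.7,"dx":0,"dy":0,"dz":-4,"ax":0,"ay":0,"az":0},{"gripper":0.7,"dx":0,"dy":0,"dz":-4,"ax":0,"ay":0,"az":0},{"gripper":0,"dx":0,"dy":0,"dz":-4,"ax":0,"ay":0,"az":0},{"gripper":0,"dx":2,"dy":0,"dz":-4,"ax":0,"ay":0,"az":0},{"gripper":0,"dx":4,"dy":0,"dz":-4,"ax":0,"ay":0,"az":0},{"gripper":0,"dx":4,"dy":0,"dz":-3,"ax":0,"ay":0,"az":0},{"gripper":0,"dx":4,"dy":0,"dz":-3,"ax":0,"ay":0,"az":0},{"gripper":0,"dx":4,"dy":0,"dz":-3,"ax":0,"ay":0,"az":0},{"gripper":0,"dx":4,"dy":0,"dz":-3,"ax":0,"ay":0,"az":0},{"gripper":0,"dx":0,"dy":0,"dz":0,"ax":0,"ay":0,"az":0},{"gripper":0,"dx":0,"dy":0,"dz":0,"ax":0,"ay":0,"az":0}]'
python3 - <<'E'
from h import *
fr={}
for n in ("top","scene"):
    m,i=snap(n); fr[n]=i
    for c in blobs(i,(24,110,40),(36,255,255),40):
        if 0<cv2.boundingRect(c)[1]-100: print(n,rect(pl(m,c,24)),np.round(cv2.minAreaRect(c)[0]))
a=cv2.resize(fr["top"][120:300,60:440],(800,380),interpolation=cv2.INTER_CUBIC)[:,:]; b=cv2.resize(fr["scene"][70:260,60:450],(800,390) if 0 else (450,219),interpolation=cv2.INTER_CUBIC)
im=np.zeros((600,800,3),np.uint8); im[:380]=a; im[380:599,:450]=b; save(im,"all9.png",None,(800,600))
# lid angle
B=np.array([494,-250]);al=np.radians(-3.1);C=np.array([[np.cos(al),-np.sin(al)],[np.sin(al),np.cos(al)]])
for th in (1.55,1.65,1.75,1.85):
    o=[]
    for x in (187,-187):
        p=np.r_[B+C@np.array([x,-115+228*np.cos(th)]),85+228*np.sin(th)]
        o+=[np.round(proj(camera_model(n),p)/.64).tolist() for n in ("top","scene")]
    print(th,o)
go(494,-250,340,-3)
E
```

```text
time: 40.85
tcp_pos: [425.8, -30.2, 352.7]
orientation: [-0.001, 0.725, 0.689, -0.002]
contact_force: [-0.0, -0.2, -0.4]
width: 0.023
top c=(411,-245) L=108 W=27 ang=86.3 [337. 235.]
top c=(491,-237) L=59 W=35 ang=89.6 [334. 212.]
top c=(571,-281) L=84 W=28 ang=89.6 [345. 189.]
top c=(787,425) L=198 W=114 ang=-57.5 [143. 132.]
scene c=(631,404) L=59 W=31 ang=16.2 [383. 233.]
scene c=(570,-252) L=146 W=45 ang=87.7 [167. 211.]
scene c=(485,-230) L=76 W=48 ang=-87.3 [179. 193.]
scene c=(412,-242) L=109 W=41 ang=87.9 [180. 178.]
1.55 [[626.0, 200.0], [152.0, 247.0], [634.0, 415.0], [221.0, 132.0]]
1.65 [[638.0, 201.0], [139.0, 246.0], [648.0, 416.0], [210.0, 132.0]]
1.75 [[650.0, 202.0], [126.0, 247.0], [661.0, 416.0], [199.0, 133.0]]
1.85 [[662.0, 204.0], [115.0, 248.0], [673.0, 417.0], [189.0, 135.0]]
t=41.0 tcp=[425.2 -31.3 351.2] jaw=-3.2 turn(deg)=[-0.42  0.05 -0.16] then shift(cm)=[-21.48   8.02   1.12] F=[-0.1 -0.2 -1.1] w=0.01 q6=-0.28
```

View pics/all9.png

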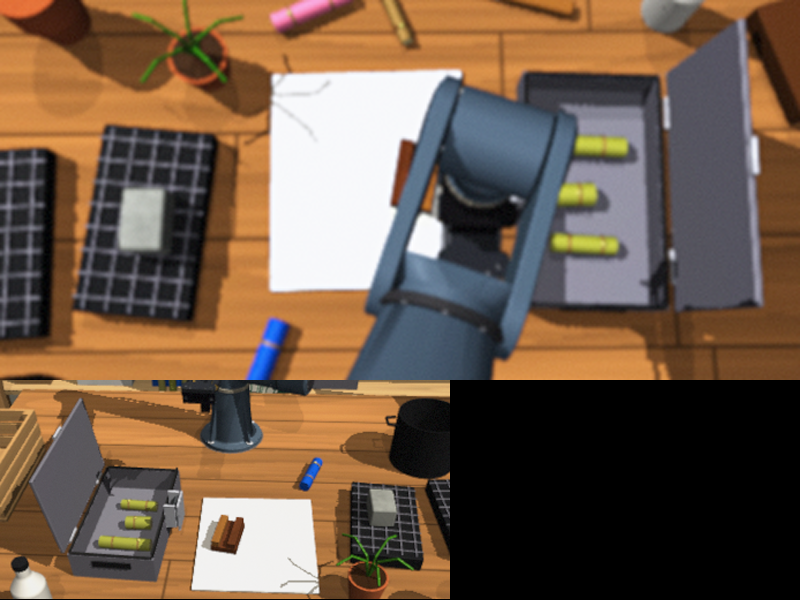

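All three setts lie in the box, the lump is flat on tray A and the seedling stands. The lid is still open at about 1.72 rad. Tool x now lies along box y. I go over the lid and come down behind it at box x = -60, clear of its lip.

```bash
cat >> h.py <<'E'
def box():
    o=get_obs(); a=np.radians(-3.1); C=np.array([[np.cos(a),-np.sin(a)],[np.sin(a),np.cos(a)]])
    q=C.T@(o["tcp_pos"][:2]-[494,-250]); print(f"t={o['time']:.1f} box x,y,z = {q[0]:.1f} {q[1]:.1f} {o['tcp_pos'][2]:.1f} F={np.round(o['contact_force'],1)}")
E
python3 -c "
from h import *
box(); go(423,-451,350,-3)"
python3 -m creep '[{"gripper":0,"dx":-2,"dy":0.2,"dz":0,"ax":0,"ay":0,"az":0},{"gripper":0,"dx":-4,"dy":0.2,"dz":0,"ax":0,"ay":0,"az":0},{"gripper":0,"dx":-4,"dy":0.2,"dz":0,"ax":0,"ay":0,"az":0},{"gripper":0,"dx":-4,"dy":0.2,"dz":0,"ax":0,"ay":0,"az":0},{"gripper":0,"dx":-4,"dy":0.2,"dz":0,"ax":0,"ay":0,"az":0},{"gripper":0,"dx":-4,"dy":0.2,"dz":0,"ax":0,"ay":0,"az":0},{"gripper":0,"dx":-4,"dy":0.2,"dz":0,"ax":0,"ay":0,"az":0},{"gripper":0,"dx":-4,"dy":0.2,"dz":0,"ax":0,"ay":0,"az":0},{"gripper":0,"dx":-4,"dy":0.2,"dz":0,"ax":0,"ay":0,"az":0},{"gripper":0,"dx":-4,"dy":0.2,"dz":0,"ax":0,"ay":0,"az":0},{"gripper":0,"dx":-4,"dy":0,"dz":0,"ax":0,"ay":0,"az":0},{"gripper":0,"dx":0,"dy":0,"dz":0,"ax":0,"ay":0,"az":0},{"gripper":0,"dx":0,"dy":0,"dz":0,"ax":0,"ay":0,"az":0}]'; python3 -c "
from h import *
box()"
```

```text
t=41.0 box x,y,z = -80.6 214.7 351.2 F=[-0.1 -0.2 -1.1]
t=41.0 tcp=[425.2 -31.3 351.2] jaw=-3.2 turn(deg)=[-0.42  0.05 -0.16] then shift(cm)=[-41.92   1.98   0.12] F=[-0.1 -0.2 -1.1] w=0.01 q6=-0.28
time: 42.25
tcp_pos: [420.9, -452.7, 349.9]
orientation: [-0.004, 0.728, 0.686, -0.002]
contact_force: [0.2, 0.0, -0.2]
width: 0.003
t=42.2 box x,y,z = -62.0 -206.4 349.9 F=[ 0.2  0.  -0.2]
```

```bash
python3 -m creep '[{"gripper":0,"dx":0,"dy":0,"dz":3,"ax":0,"ay":0,"az":0},{"gripper":0,"dx":0,"dy":0,"dz":3,"ax":0,"ay":0,"az":0},{"gripper":0,"dx":0,"dy":0,"dz":2.1,"ax":0,"ay":0,"az":0},{"gripper":0,"dx":1.5,"dy":0,"dz":0,"ax":0,"ay":0,"az":0},{"gripper":0,"dx":1.5,"dy":0,"dz":0,"ax":0,"ay":0,"az":0},{"gripper":0,"dx":1.5,"dy":0,"dz":0,"ax":0,"ay":0,"az":0},{"gripper":0,"dx":1.5,"dy":0,"dz":0,"ax":0,"ay":0,"az":0},{"gripper":0,"dx":1.5,"dy":0,"dz":0,"ax":0,"ay":0,"az":0},{"gripper":0,"dx":0.6,"dy":0,"dz":0,"ax":0,"ay":0,"az":0}]'; python3 -c "
from h import *
box()"
```

```text
time: 43.15
tcp_pos: [427.4, -368.7, 272.7]
orientation: [-0.001, 0.726, 0.688, -0.002]
contact_force: [-0.1, -0.8, 1.0]
width: 0.008
t=43.1 box x,y,z = -60.0 -122.2 272.7 F=[-0.1 -0.8  1. ]
```

```bash
python3 -m creep '[{"gripper":0,"dx":1.5,"dy":0,"dz":0.1,"ax":0,"ay":0,"az":0},{"gripper":0,"dx":1.5,"dy":0,"dz":0.1,"ax":0,"ay":0,"az":0},{"gripper":0,"dx":1.6,"dy":0,"dz":0.2,"ax":0,"ay":0,"az":0},{"gripper":0,"dx":1.6,"dy":0,"dz":0.4,"ax":0,"ay":0,"az":0},{"gripper":0,"dx":1.6,"dy":0,"dz":0.5,"ax":0,"ay":0,"az":0},{"gripper":0,"dx":1.5,"dy":0,"dz":0.7,"ax":0,"ay":0,"az":0},{"gripper":0,"dx":1.4,"dy":0,"dz":0.8,"ax":0,"ay":0,"az":0},{"gripper":0,"dx":1.4,"dy":0,"dz":0.9,"ax":0,"ay":0,"az":0},{"gripper":0,"dx":1.3,"dy":0,"dz":1.1,"ax":0,"ay":0,"az":0},{"gripper":0,"dx":0,"dy":0,"dz":0,"ax":0,"ay":0,"az":0}]'; python3 - <<'E'
from h import *
box()
m,i=snap("scene"); save(i,"lid10.png",(60,20,300,200),(640,480))
E
```

```text
time: 44.15
tcp_pos: [432.6, -233.4, 221.4]
orientation: [-0.005, 0.726, 0.688, -0.002]
contact_force: [-0.3, 0.4, 0.2]
width: 0.005
t=44.1 box x,y,z = -62.2 13.3 221.4 F=[-0.3  0.4  0.2]
```

View pics/lid10.png

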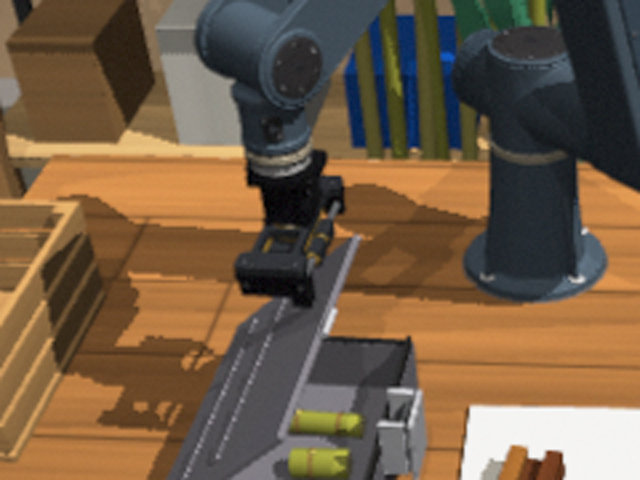

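The lid is following and stands at about 45°. I continue the arc down to about 0.15 rad.

```bash
python3 -m creep '[{"gripper":0,"dx":1.1,"dy":0,"dz":1.0,"ax":0,"ay":0,"az":0},{"gripper":0,"dx":1.0,"dy":0,"dz":1.1,"ax":0,"ay":0,"az":0},{"gripper":0,"dx":1.0,"dy":0,"dz":1.2,"ax":0,"ay":0,"az":0},{"gripper":0,"dx":0.8,"dy":0,"dz":1.4,"ax":0,"ay":0,"az":0},{"gripper":0,"dx":0.7,"dy":0,"dz":1.5,"ax":0,"ay":0,"az":0},{"gripper":0,"dx":0.6,"dy":0,"dz":1.5,"ax":0,"ay":0,"az":0},{"gripper":0,"dx":0.4,"dy":0,"dz":1.2,"ax":0,"ay":0,"az":0},{"gripper":0,"dx":0.3,"dy":0,"dz":0.8,"ax":0,"ay":0,"az":0},{"gripper":0,"dx":0,"dy":0,"dz":0,"ax":0,"ay":0,"az":0}]'; python3 -c "
from h import *
box()"
```

```text
time: 45.1
tcp_pos: [436.5, -177.6, 125.6]
orientation: [-0.002, 0.726, 0.688, -0.002]
contact_force: [-0.7, -0.2, -0.2]
width: 0.011
t=45.1 box x,y,z = -61.4 69.2 125.6 F=[-0.7 -0.2 -0.2]
```

```bash
python3 -m creep '[{"gripper":0,"dx":0,"dy":0,"dz":-2,"ax":0,"ay":0,"az":0},{"gripper":0,"dx":1,"dy":3,"dz":0,"ax":0,"ay":0,"az":0},{"gripper":0,"dx":1,"dy":3.1,"dz":0,"ax":0,"ay":0,"az":0},{"gripper":0,"dx":0,"dy":0,"dz":1.5,"ax":0,"ay":0,"az":0},{"gripper":0,"dx":0,"dy":0,"dz":1,"ax":0,"ay":0,"az":0},{"gripper":0,"dx":0,"dy":0,"dz":0.8,"ax":0,"ay":0,"az":0},{"gripper":0,"dx":0,"dy":0,"dz":0.6,"ax":0,"ay":0,"az":0},{"gripper":0,"dx":0,"dy":0,"dz":0,"ax":0,"ay":0,"az":0}]'; python3 -c "
from h import *
box()"
```

```text
time: 45.9
tcp_pos: [498.1, -161.1, 106.8]
orientation: [-0.002, 0.727, 0.687, -0.002]
contact_force: [-0.7, -0.8, 0.4]
width: 0.009
t=45.9 box x,y,z = -0.7 89.0 106.8 F=[-0.7 -0.8  0.4]
```

```bash
python3 -m creep '[{"gripper":0,"dx":0,"dy":0,"dz":0.4,"ax":0,"ay":0,"az":0},{"gripper":0,"dx":0,"dy":0,"dz":0.3,"ax":0,"ay":0,"az":0},{"gripper":0,"dx":0,"dy":0,"dz":0.2,"ax":0,"ay":0,"az":0},{"gripper":0,"dx":0,"dy":0,"dz":0,"ax":0,"ay":0,"az":0}]'; python3 -m creep '[{"gripper":0,"dx":0,"dy":0,"dz":0.2,"ax":0,"ay":0,"az":0},{"gripper":0,"dx":0,"dy":0,"dz":0.1,"ax":0,"ay":0,"az":0},{"gripper":0,"dx":0,"dy":0,"dz":0,"ax":0,"ay":0,"az":0}]'
```

```text
time: 46.3
tcp_pos: [498.1, -160.6, 98.4]
orientation: [-0.002, 0.727, 0.687, -0.002]
contact_force: [-0.3, 2.1, 5.4]
width: 0.001
time: 46.6
tcp_pos: [498.1, -160.4, 95.8]
orientation: [-0.002, 0.727, 0.687, -0.002]
contact_force: [-0.2, 4.1, 8.5]
width: 0.007
```

```bash
python3 -m creep '[{"gripper":0,"dx":0,"dy":0,"dz":0.2,"ax":0,"ay":0,"az":0},{"gripper":0,"dx":0,"dy":0,"dz":0.1,"ax":0,"ay":0,"az":0},{"gripper":0,"dx":0,"dy":0,"dz":0,"ax":0,"ay":0,"az":0}]'; python3 -m creep '[{"gripper":0,"dx":0,"dy":0,"dz":0.2,"ax":0,"ay":0,"az":0},{"gripper":0,"dx":0,"dy":0,"dz":0.1,"ax":0,"ay":0,"az":0},{"gripper":0,"dx":0,"dy":0,"dz":0,"ax":0,"ay":0,"az":0}]'
```

```text
time: 46.9
tcp_pos: [498.2, -160.3, 93.3]
orientation: [-0.002, 0.727, 0.687, -0.001]
contact_force: [0.1, 4.7, 11.7]
width: 0.008
time: 47.2
tcp_pos: [498.1, -160.2, 90.8]
orientation: [-0.002, 0.727, 0.687, -0.001]
contact_force: [-1.7, 5.1, 15.4]
width: 0.003
```

```bash
python3 -m creep '[{"gripper":0,"dx":0,"dy":0,"dz":0.15,"ax":0,"ay":0,"az":0},{"gripper":0,"dx":0,"dy":0,"dz":0,"ax":0,"ay":0,"az":0}]'; python3 -m creep '[{"gripper":0,"dx":0,"dy":0,"dz":-0.5,"ax":0,"ay":0,"az":0},{"gripper":0,"dx":0,"dy":0,"dz":-2,"ax":0,"ay":0,"az":0},{"gripper":0,"dx":0,"dy":0,"dz":-3,"ax":0,"ay":0,"az":0},{"gripper":0,"dx":0,"dy":0,"dz":-3,"ax":0,"ay":0,"az":0},{"gripper":0,"dx":0,"dy":0,"dz":0,"ax":0,"ay":0,"az":0},{"gripper":0,"dx":0,"dy":0,"dz":0,"ax":0,"ay":0,"az":0}]'; python3 - <<'E'
from h import *
box()
# predicted positions of lid free edge corners, 4x px for latched / unlatched
B=np.array([494,-250]);al=np.radians(-3.1);C=np.array([[np.cos(al),-np.sin(al)],[np.sin(al),np.cos(al)]])
m=camera_model("scene")
for th in (0.0,0.03,0.06): print(th,[np.round(proj(m,np.r_[B+C@np.array([x,-115+228*np.cos(th)]),95+228*np.sin(th)]),1).tolist() for x in (187,-187)])
E
```

```text
time: 47.4
tcp_pos: [498.2, -160.2, 90.6]
orientation: [-0.002, 0.727, 0.687, -0.001]
contact_force: [-2.2, 6.5, 26.1]
width: 0.003
time: 48.0
tcp_pos: [498.7, -161.5, 172.8]
orientation: [-0.001, 0.726, 0.687, -0.002]
contact_force: [0.7, 0.1, -0.2]
width: 0.001
t=48.0 box x,y,z = -0.1 88.6 172.8 F=[ 0.7  0.1 -0.2]
0.0 [[191.6, 223.4], [216.1, 144.6]]
0.03 [[191.3, 221.7], [215.9, 142.9]]
0.06 [[190.9, 219.9], [215.7, 141.3]]
```

At 90.6 mm the force rose to 26 N with no further travel, so the lid met its stop. To check the latch I touch the lid again. Latched, contact should come at z = 95 to 97.5; unlatched, at 100 or more.

```bash
python3 -m creep '[{"gripper":0,"dx":0,"dy":0,"dz":3,"ax":0,"ay":0,"az":0},{"gripper":0,"dx":0,"dy":0,"dz":3,"ax":0,"ay":0,"az":0},{"gripper":0,"dx":0,"dy":0,"dz":1.2,"ax":0,"ay":0,"az":0},{"gripper":0,"dx":0,"dy":0,"dz":0,"ax":0,"ay":0,"az":0},{"gripper":0,"dx":0,"dy":0,"dz":0,"ax":0,"ay":0,"az":0}]'; python3 -m creep '[{"gripper":0,"dx":0,"dy":0,"dz":0.15,"ax":0,"ay":0,"az":0},{"gripper":0,"dx":0,"dy":0,"dz":0,"ax":0,"ay":0,"az":0}]';python3 -m creep '[{"gripper":0,"dx":0,"dy":0,"dz":0.2,"ax":0,"ay":0,"az":0},{"gripper":0,"dx":0,"dy":0,"dz":0,"ax":0,"ay":0,"az":0}]';python3 -m creep '[{"gripper":0,"dx":0,"dy":0,"dz":0.25,"ax":0,"ay":0,"az":0},{"gripper":0,"dx":0,"dy":0,"dz":0,"ax":0,"ay":0,"az":0}]'
```

```text
time: 48.5
tcp_pos: [498.5, -161.3, 100.3]
orientation: [-0.002, 0.726, 0.687, -0.002]
contact_force: [-0.7, 0.1, 0.1]
width: -0.0
time: 48.7
tcp_pos: [499.1, -161.5, 99.7]
orientation: [-0.001, 0.726, 0.688, -0.002]
contact_force: [-0.4, 0.6, -0.1]
width: 0.005
time: 48.9
tcp_pos: [498.7, -161.3, 97.2]
orientation: [-0.001, 0.726, 0.688, -0.002]
contact_force: [0.2, -0.3, 1.1]
width: 0.004
time: 49.1
tcp_pos: [498.8, -161.2, 95.4]
orientation: [-0.001, 0.726, 0.688, -0.002]
contact_force: [-1.1, 1.2, 8.6]
width: 0.003
```

The lid now rests at about 97 mm (about 0.01 rad), so it is latched. I retreat and do a last check.

```bash
python3 -m creep '[{"gripper":0,"dx":0,"dy":0,"dz":-1,"ax":0,"ay":0,"az":0},{"gripper":0,"dx":0,"dy":0,"dz":-3,"ax":0,"ay":0,"az":0},{"gripper":0,"dx":0,"dy":0,"dz":-4,"ax":0,"ay":0,"az":0},{"gripper":0,"dx":0,"dy":0,"dz":-4,"ax":0,"ay":0,"az":0},{"gripper":0,"dx":2,"dy":-1,"dz":-4,"ax":0,"ay":0,"az":0},{"gripper":0,"dx":4,"dy":-1,"dz":0,"ax":0,"ay":0,"az":0},{"gripper":0,"dx":4,"dy":-1,"dz":0,"ax":0,"ay":0,"az":0},{"gripper":0,"dx":4,"dy":-1,"dz":0,"ax":0,"ay":0,"az":0},{"gripper":0,"dx":0,"dy":0,"dz":0,"ax":0,"ay":0,"az":0},{"gripper":0,"dx":0,"dy":0,"dz":0,"ax":0,"ay":0,"az":0},{"gripper":0,"dx":0,"dy":0,"dz":0,"ax":0,"ay":0,"az":0}]'; python3 - <<'E'
from h import *
m,i=snap("scene"); save(i,"end11.png",(50,90,450,290),(800,400)); box()
E
```

```text
time: 50.2
tcp_pos: [467.7, -20.0, 254.8]
orientation: [-0.001, 0.726, 0.687, -0.002]
contact_force: [-0.4, -0.3, -0.2]
width: 0.008
t=50.2 box x,y,z = -38.6 228.0 254.7 F=[-0.  -0.   0.6]
```

View pics/end11.png

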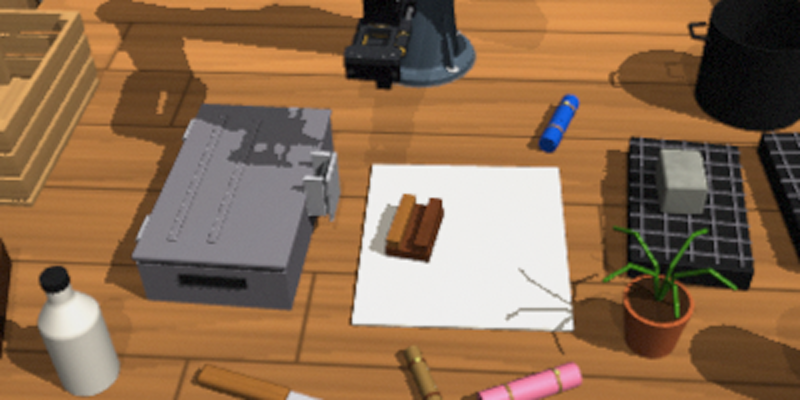

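The lid is shut flat on the box at (235,190). The lump is on tray A at (683,180), the sawing block is still on the board at (415,228), and the seedling stands at (657,300). I hand in.

```bash
python3 -c "
from workcell import *
print(sign_off())"
```

```text
the job is handed in; nothing more can be done
None
```

The job is handed in, at about 50 s of the 200 s allowed. The lump is on the black seed tray, the three setts that were on the board (long, mid, short) are in the box, and the lid is latched. There was no dibber or gauge to pack.

**Last checks:**
- **Contents:** before I closed the lid, the top and scene cameras showed all three setts lying side by side inside the box.
- **Lid:** while pressing, the force rose to 26 N at 90.6 mm with no further travel, so the lid met its stop. After I let go, I touched it again and met it at about 97 mm (about 0.01 rad), which fits a latched lid. I had no direct reading of the lid angle.
- **Surroundings:** the final picture shows the lump flat on the tray, the sawing block still on the board and the seedling upright.

**What went wrong or disagreed:**
- **Dropped lump:** the grip slackened once in transit and the lump fell on the board's edge. I picked it up again and placed it.
- **Moved setts:** the short sett was knocked about 3 cm aside, so I measured it again before gripping. The mid sett had also shifted about 1 cm by the time I placed the lump.
- **Two trays:** two black trays measured the same size. I used the one beside the board because all of it is within reach; nothing I could see confirmed it is the intended tray.

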